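Set the grill grate four clicks higher on its ratchet column

TASK

The unlit charcoal grill needs its grate higher: take the red handle and slowly raise the ratchet column by exactly four clicks, counting each notch as the pawl snaps in under it (the notches are unevenly spaced and a click too far cannot be undone). Let it down gently, without forcing it, until the pawl carries it, let go, and then push the yellow safety bolt fully home towards the column. Leave the bowl, cup and jar where they are.

Things in the scene. Friction and masses are not known exactly. Their poses are not given: they have to be found in the camera images.
- stand: fixed table-top charcoal grill stand, base 160 x 460 mm. Origin: on the table, on the axis of the ratchet column. z up; +y points along the base from the column to the fire tray under the grate (tray centre at y = 180 mm, 220 x 220 x 103 mm high); -y points to the safety bolt. It stands at a different place and yaw each time.
- column: moving part, 0.55 to 0.9 kg: 20 mm square steel ratchet column, red handle on top, grate with clay griddle (230 x 250 mm, centred 180 mm to +y, 30 mm below the handle). Slides straight up only, 146 mm in all, friction 1 N; starts resting on the pawl at one of its lower notches. Origin: the stand's at the lowest notch, higher by the lift. Damaged if moved or dropped faster than 0.15 m/s.
- handle (a point): centre of the red handle bar on top of the column: bar 96 mm long (along the stand's y), 26 mm wide (along the stand's x), 24 mm high; take it from above across its width. 225 mm above the table at the lowest notch. 20 mm of free height between the bar and the grate's arm.
- housing: fixed red housing of the sprung pawl, 36 mm wide, y -15 to -109 mm, top at 170 mm; origin as the stand's. Teeth (hidden, flat below, sloped above) are 12 to 22 mm apart, unevenly. Rising, each adds 3 to 12 N over some 7 mm; it fades over the 1.5 mm crest and is gone at the click. Let down, the column then rests firmly on the pawl, which bears 40 N at most; it never goes back past a click.
- bolt (a joint): slide of the safety bolt, m: 0 = drawn out, 0.030 = fully home, its end close behind the pawl; grows towards the column (stand +y). Starts drawn out, 0 to 6 mm in. Friction about 3 N; it stays where it is left and meets a hard stop at each end.
- bolt_knob (a point): grip point of the yellow bolt knob, an upright block 18 x 18 mm reaching from 140 to 186 mm above the table; the point lies on its axis, 172 mm above the table, 165 mm to -y of the column axis when the bolt is drawn out. Moves with the bolt.
- bowl: loose terracotta bowl, 110 mm wide, 50 mm high; origin under its centre. Leave alone.
- cup: loose white cup, 72 mm wide, 85 mm high; origin under its centre. Leave alone.
- jar: loose amber jar with red cap, 60 mm wide, 90 mm high; origin under its centre. Leave alone.

How it is judged:
On the way:
1. the column rests on the fourth notch above the one it started on, the hand off it, the bolt still drawn out (((z of handle in the frame of stand between 0.269 and 0.277 m and distance of handle from where it was at the start of the episode between 0.043 and 0.053 m) or (z of handle in the frame of stand between 0.291 and 0.299 m and distance of handle from where it was at the start of the episode between 0.053 and 0.063 m) or (z of handle in the frame of stand between 0.313 and 0.321 m and distance of handle from where it was at the start of the episode between 0.063 and 0.073 m) or (z of handle in the frame of stand between 0.335 and 0.343 m and distance of handle from where it was at the start of the episode between 0.073 and 0.083 m)) and contact force between the fingers and column below 0.5 N and value of joint bolt below 0.015 m), for 0.2 s.
At the end, for the whole second after the job is handed in: The column rests, released and still, on the fourth notch above its starting notch (within 4 mm); the bolt is home (at least 27 of 30 mm); bowl, cup and jar were not shoved more than 20 mm or tipped (((z of handle in the frame of stand between 0.269 and 0.277 m and distance of handle from where it was at the start of the episode between 0.043 and 0.053 m) or (z of handle in the frame of stand between 0.291 and 0.299 m and distance of handle from where it was at the start of the episode between 0.053 and 0.063 m) or (z of handle in the frame of stand between 0.313 and 0.321 m and distance of handle from where it was at the start of the episode between 0.063 and 0.073 m) or (z of handle in the frame of stand between 0.335 and 0.343 m and distance of handle from where it was at the start of the episode between 0.073 and 0.083 m)) and contact force between the fingers and column below 0.5 N and value of joint bolt above 0.027 m and contact force between the fingers and housing below 0.5 N and linear speed of column below 0.02 m/s); the robot touches nothing.
It fails at once if the bowl is shoved more than 20 mm or tipped over (distance of bowl from where it was at the start of the episode above 0.02 m or angle between bowl's own z axis and vertical above 0.4 rad).
It fails at once if the cup is shoved more than 20 mm or tipped over (distance of cup from where it was at the start of the episode above 0.02 m or angle between cup's own z axis and vertical above 0.4 rad).
It fails at once if the jar is shoved more than 20 mm or tipped over (distance of jar from where it was at the start of the episode above 0.02 m or angle between jar's own z axis and vertical above 0.4 rad).
It fails at once if the grate is moved or dropped faster than 0.15 m/s (linear speed of column above 0.15 m/s).
It fails at once if the column is forced down on the pawl with more than 40 N (contact force between housing and column above 40 N).
It also fails if it takes over 72 s, if anything falls off the work surface, if the arm or the gripper's body presses on something with over 40 N, if the wrist force passes 120 N, or if a joint passes its speed limit or range.

ROBOT

A 7-joint arm with a two-finger parallel gripper is mounted at the origin on the work surface. World frame = base frame: x ahead of the robot, y to its left, z up, the work surface at z = 0. Lengths are in m, angles in rad, forces in N, time in s.
With the tool pointing down it reaches from about 0.425 to 0.875 m from the base axis. Payload 4.7 kg.
Tool frame: the origin (TCP) lies midway between the tips of the shut fingers; the grasp point (between the pads) lies 19 mm behind it; z points along the fingers, y is the direction in which the jaws open and shut (so a half turn about z gives the same grasp; the last joint's range is limited). The gripper opens to 85 mm and grips with 20 to 120 N. Pads are 22 mm wide; open, the fingers measure 114 mm over their backs; the gripper's body (76 mm by 85 mm) begins 54 mm behind the grasp point. The pads swing forward as they close: fully open they stand 13 mm farther back than shut.
Start: joints at [1.19, 0.321, -0.07, 1.45, 0.023, 1.371, -0.057], TCP at [0.25, -0.6, 0.211] pointing down, gripper open.
Joint ranges: [-2.86, 2.86], [-0.3, 2.09], [-1.38, 1.24], [0.06, 2.45], [-1.56, 4.7], [0.09, 2.05], [-2.69, 2.69]. Speed limits (rad/s): [2.57, 2.57, 3.14, 3.14, 3.14, 3.14, 3.14].

INTERFACE

Orientations are given as a unit quaternion [x, y, z, w].
In Python, from rig import status, cams, robot gives the robot as it stands.
- The arm moves only by the tool apply_moves, never from a script. Its argument "targets" is a list of rows, each an object with "rotation": the turn, a rotation vector about the tool's x, y, z in rad, a list of three; "delta_pos": the shift along the tool's x, y, z in m, a list of three; "gripper": the finger opening in m, from 0 to 0.0854. A call has 1 to 20 rows; each row shifts and turns the commanded pose from where the row before left it, along the tool's axes as they then stand; what a row does not reach is not made up. A row lasts 1/12 s, in which the tool goes at most 41.7 mm and 7.16 degrees, less where a joint would pass 70% of its speed; a pose out of reach is approached as far as the arm can. A call is refused whole if a number of a shift passes 0.0417 or a number of a turn 0.125, either way. A call with a gripper value outside its range is refused whole. The fingers move at their own pace and stop on an object; "newtons" is the grip in N (left out, the last holds). Time passes only in rows, so rows that do not move let the fingers close. It gives the time, the measured TCP pose, the force and the opening at its end, in the units of the state.
- status.observe(): the state, without advancing time (a new reading comes with each control period).
- cams.read_camera(name): name is "side" or "top" or "wrist"; returns a dict with "color" (420x560x3 uint8, blue, green, red), "fx", "fy", "cx", "cy" (pixels), "pose" (4x4, takes a point from camera to world coordinates); the wrist camera has in their place "mount" (4x4, takes a point from camera to tool coordinates, whose origin is the TCP and whose axes are the flange's). Camera axes: x right, y down, z forward; pixel columns grow to the right and rows downward; lengths in m; the calibration is good to about 2 mm. A picture is of the moment at which its call begins: read the wrist's pose just before it. There is no depth.
- robot.finish_job(): hands the job in, once; it reports no verdict.
The state is a dict: "t": time; "q": joint angles; "qd": joint speeds; "tau": joint torques, N m; "ee_pos": TCP position; "eef_rot": TCP orientation; "ft_force": force on the tool from outside, world axes, zero at the start; "wrist_torque": the same for the moment, N m; "width": opening from 0.0 (shut) to 1.0 (fully open).
Only numpy, scipy, OpenCV 4.12 (cv2) and the standard library are available. Lean on these libraries where they do the work, as an engineer would, in place of code of your own. Each camera call takes 0.05 s, during which the arm holds its last target.

## Working session

There is one attempt and no reset: what is moved stays moved. The work goes in short steps, Python scripts to look and compute and a tool call to move; the robot and the scene stay as the last step left them, time stands still between calls to the robot, and variables do not carry over. Pictures are saved under pics/ and viewed, and the job is handed in when it is done.

Besides the shell and the picture viewer there is one more tool, called after "Call:" by a JSON object that holds its "name" and its "arguments". apply_moves: Moves the arm, as the interface text tells. Its arguments: {"type":"object","properties":{"targets":{"type":"array"},"newtons":{"type":"number"}},"required":["targets"]}

```bash
mkdir -p pics; ls
python3 - <<'E'
from rig import status,cams,robot
import cv2
print(status.observe())
for n in ["side","top"]:
    c=cams.read_camera(n); cv2.imwrite(f"pics/{n}0.png",c["color"]); print(n,c["fx"],c["fy"],c["cx"],c["cy"],c["pose"])
E
```

```text
pics
{'t': 0.0, 'q': array([ 1.19011279,  0.32181967, -0.07008996,  1.45172473,  0.02255026,
        1.37080265, -0.05689652]), 'qd': array([ 9.82208563e-06,  3.22624844e-04, -1.47180919e-03, -3.28943812e-04,
       -1.30884862e-03,  1.64322386e-03,  1.60323842e-03]), 'tau': array([ 7.88947782e-04, -4.93570840e+01, -3.81861767e-01, -3.14333653e+01,
        1.28723899e-02,  1.12190901e-02,  9.16374347e-06]), 'ee_pos': array([ 0.24973512, -0.59945593,  0.20990077]), 'eef_rot': array([ 9.80577984e-01,  1.96127122e-01, -2.18025712e-04, -9.59631009e-04]), 'ft_force': array([ 0.25145195,  0.000662  , -0.22099189]), 'wrist_torque': array([ 0.02676691, -0.04179582,  0.04293414]), 'width': 0.9968251945808979}
side 543.5834093178629 543.5834093178629 274.7414403570132 218.4379942416867 [[ 0.98329979  0.16732754 -0.07157528  0.63646277]
 [ 0.18196139 -0.89655023  0.40384123 -0.33737653]
 [ 0.00340293 -0.41012094 -0.9120248   0.97100342]
 [ 0.          0.          0.          1.        ]]
top 387.18949913934654 387.18949913934654 275.81756309897804 213.65155225967106 [[ 0.01620344 -0.98862014  0.14955825  0.4757403 ]
 [-0.99957062 -0.01966856 -0.02171901  0.03423529]
 [ 0.02441344 -0.14914211 -0.98851435  0.98427532]
 [ 0.          0.          0.          1.        ]]
```

View pics/side0.png

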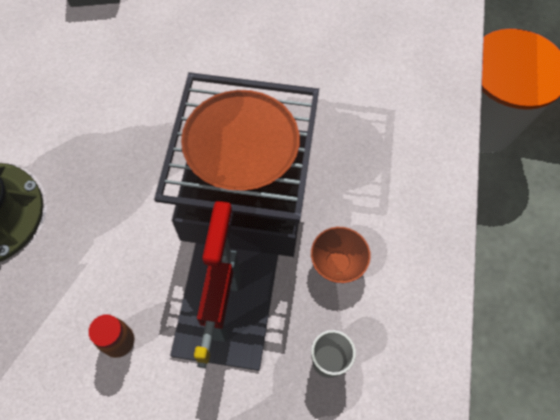

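View pics/top0.png

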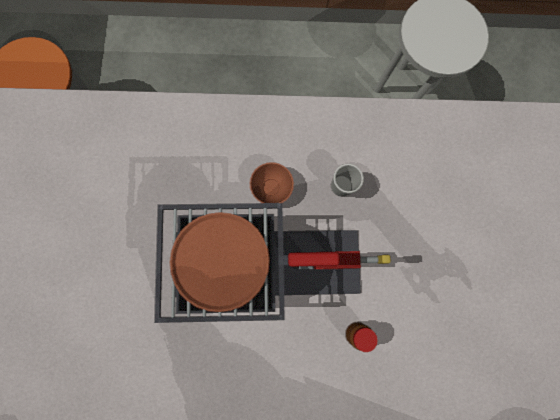

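Run:
```python
import cv2,numpy as np
a=cv2.imread("pics/side0.png")[180:380,130:330]; b=cv2.imread("pics/top0.png")[200:330,260:440]
cv2.imwrite("pics/z1.png",cv2.resize(a,None,fx=3,fy=3,interpolation=cv2.INTER_CUBIC));cv2.imwrite("pics/z2.png",cv2.resize(b,None,fx=4,fy=4,interpolation=cv2.INTER_CUBIC))
```

```text
(no output)
```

View pics/z1.png

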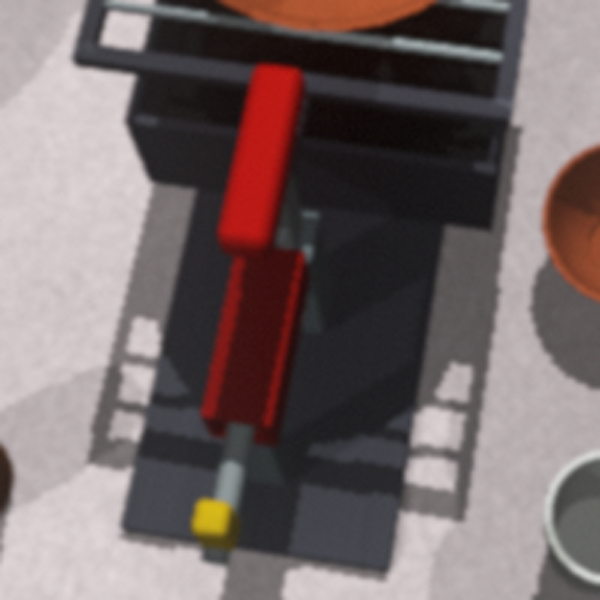

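View pics/z2.png

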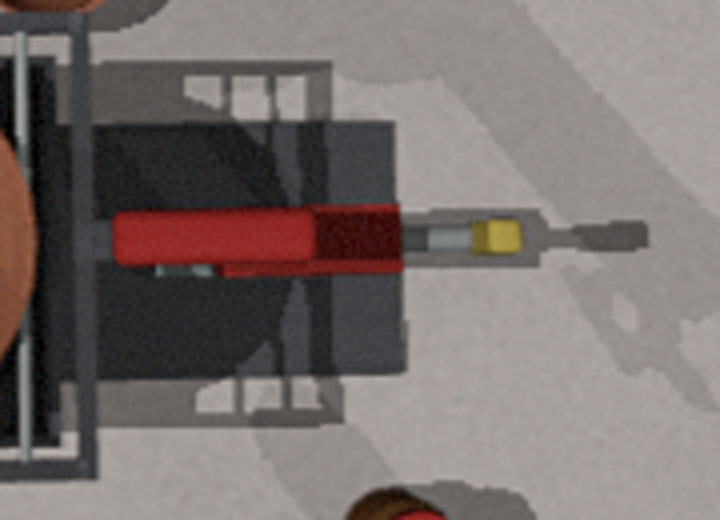

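```bash
cat > h.py <<'E'
import numpy as np,cv2
from rig import status,cams,robot
def ray(c,u,v):
    R=np.array(c["pose"]);d=R[:3,:3]@np.array([(u-c["cx"])/c["fx"],(v-c["cy"])/c["fy"],1]);return R[:3,3],d/np.linalg.norm(d)
def tri(r1,r2):
    A=[];b=[]
    M=np.zeros((3,3));y=np.zeros(3)
    for o,d in (r1,r2):
        P=np.eye(3)-np.outer(d,d);M+=P;y+=P@o
    p=np.linalg.solve(M,y);g=[np.linalg.norm((np.eye(3)-np.outer(d,d))@(p-o)) for o,d in (r1,r2)]
    return p,g
def plane(r,z):
    o,d=r;return o+d*(z-o[2])/d[2]
E
python3 - <<'E'
from h import *
s=cams.read_camera("side");t=cams.read_camera("top")
for n,a,b in [("far",(222.7,202.8),(288.2,259.2)),("near",(211.5,259.5),(339,259.2)),("knob",(200.2,352.3),(386.8,259))]:
    print(n,tri(ray(s,*a),ray(t,*b)))
for z in (0.186,):print(plane(ray(s,200.2,352),z),plane(ray(t,386.8,259),z))
# base corners at plane z ~0.02
for u,v in [(359,230),(361,293)]: print(plane(ray(t,u,v),0.02))
for n,c,u,v,z in [("bowl",t,272,184,.05),("bowl",s,341,254,.05),("cup",t,348,179,.085),("cup",s,333,352,.085),("jar",t,366,340,.09),("jar",s,108,335,.09)]: print(n,plane(ray(c,u,v),z))
E
```

```text
far (array([ 0.50011205, -0.00685194,  0.24922555]), [np.float64(0.0003545560946652532), np.float64(0.00035455609466525026)])
near (array([ 0.50366355, -0.10041401,  0.25883676]), [np.float64(0.002101869832564658), np.float64(0.0021018698325646497)])
knob (array([ 0.50724702, -0.21466273,  0.18256583]), [np.float64(0.0007450843163743301), np.float64(0.0007450843163742342)])
[ 0.50839881 -0.21450386  0.186     ] [ 0.506436   -0.21390956  0.186     ]
[ 0.58419224 -0.19699367  0.02      ]
[ 0.42867386 -0.19944273  0.02      ]
bowl [0.69093124 0.02433429 0.05      ]
bowl [0.69459031 0.02316468 0.05      ]
cup [ 0.69907835 -0.15690663  0.085     ]
cup [ 0.70203015 -0.15967808  0.085     ]
jar [ 0.32898309 -0.19200266  0.09      ]
jar [ 0.33958575 -0.20027615  0.09      ]
```

Call:
{"name": "apply_moves", "arguments": {"targets": [{"rotation": [0, 0, -0.12], "delta_pos": [0, 0, -0.03], "gripper": 0.0854}, {"rotation": [0, 0, -0.12], "delta_pos": [0, 0, -0.03], "gripper": 0.0854}, {"rotation": [0, 0, -0.12], "delta_pos": [0, 0, -0.03], "gripper": 0.0854}, {"rotation": [0, 0, -0.12], "delta_pos": [0, 0, -0.03], "gripper": 0.0854}, {"rotation": [0, 0, -0.12], "delta_pos": [0, 0, -0.03], "gripper": 0.0854}, {"rotation": [0, 0, -0.12], "delta_pos": [0, 0, 0], "gripper": 0.0854}, {"rotation": [0, 0, -0.12], "delta_pos": [0, 0, 0], "gripper": 0.0854}, {"rotation": [0, 0, -0.12], "delta_pos": [0, 0, 0], "gripper": 0.0854}, {"rotation": [0, 0, -0.12], "delta_pos": [0, 0, 0], "gripper": 0.0854}, {"rotation": [0, 0, -0.12], "delta_pos": [0, 0, 0], "gripper": 0.0854}, {"rotation": [0, 0, 0], "delta_pos": [0, 0, 0], "gripper": 0.0854}, {"rotation": [0, 0, 0], "delta_pos": [0, 0, 0], "gripper": 0.0854}]}}

```text
t: 1.2
ee_pos: [0.2499, -0.6, 0.3608]
eef_rot: [0.7, 0.714, 0.0, -0.0]
ft_force: [0.5, 0.3, 0.3]
width: 0.998
```

Call:
{"name": "apply_moves", "arguments": {"targets": [{"rotation": [0, 0, 0], "delta_pos": [0.036, 0.0175, 0], "gripper": 0.0854}, {"rotation": [0, 0, 0], "delta_pos": [0.036, 0.0175, 0], "gripper": 0.0854}, {"rotation": [0, 0, 0], "delta_pos": [0.036, 0.0175, 0], "gripper": 0.0854}, {"rotation": [0, 0, 0], "delta_pos": [0.036, 0.0175, 0], "gripper": 0.0854}, {"rotation": [0, 0, 0], "delta_pos": [0.036, 0.0175, 0], "gripper": 0.0854}, {"rotation": [0, 0, 0], "delta_pos": [0.036, 0.0175, 0], "gripper": 0.0854}, {"rotation": [0, 0, 0], "delta_pos": [0.036, 0.0175, 0], "gripper": 0.0854}, {"rotation": [0, 0, 0], "delta_pos": [0.036, 0.0175, 0], "gripper": 0.0854}, {"rotation": [0, 0, 0], "delta_pos": [0.036, 0.0175, 0], "gripper": 0.0854}, {"rotation": [0, 0, 0], "delta_pos": [0.036, 0.0175, 0], "gripper": 0.0854}, {"rotation": [0, 0, 0], "delta_pos": [0.036, 0.0175, 0], "gripper": 0.0854}, {"rotation": [0, 0, 0], "delta_pos": [0.036, 0.0175, 0], "gripper": 0.0854}, {"rotation": [0, 0, 0], "delta_pos": [0.036, 0.0175, 0], "gripper": 0.0854}, {"rotation": [0, 0, 0], "delta_pos": [0.036, 0.0175, 0], "gripper": 0.0854}, {"rotation": [0, 0, 0], "delta_pos": [0.036, 0.0175, 0], "gripper": 0.0854}, {"rotation": [0, 0, 0], "delta_pos": [0, 0, 0], "gripper": 0.0854}, {"rotation": [0, 0, 0], "delta_pos": [0, 0, 0], "gripper": 0.0854}, {"rotation": [0, 0, 0], "delta_pos": [0, 0, 0], "gripper": 0.0854}]}}

```text
t: 2.7
ee_pos: [0.4992, -0.0545, 0.3609]
eef_rot: [0.699, 0.715, -0.0, 0.0]
ft_force: [0.3, -0.8, 0.2]
width: 1.004
```

Run:
```python
from h import *
s=status.observe();c=cams.read_camera("wrist");print(s["ee_pos"],s["eef_rot"],s["t"],{k:c[k] for k in c if k!="color"})
cv2.imwrite("pics/w1.png",c["color"])
```

```text
[ 0.49924279 -0.05447019  0.36091069] [ 6.99290279e-01  7.14837690e-01 -4.09610353e-04  1.16696033e-04] 2.7 {'fx': 328.5377990714776, 'fy': 328.5377990714776, 'cx': 281.78394108184125, 'cy': 202.76274049023667, 'mount': array([[-1.15875484e-03, -9.46354357e-01, -3.23128593e-01,
         8.21131126e-02],
       [ 9.99999248e-01, -9.67058815e-04, -7.53797884e-04,
        -1.26131259e-03],
       [ 4.00875557e-04, -3.23129224e-01,  9.46354766e-01,
        -1.62976438e-01],
       [ 0.00000000e+00,  0.00000000e+00,  0.00000000e+00,
         1.00000000e+00]])}
```

View pics/w1.png

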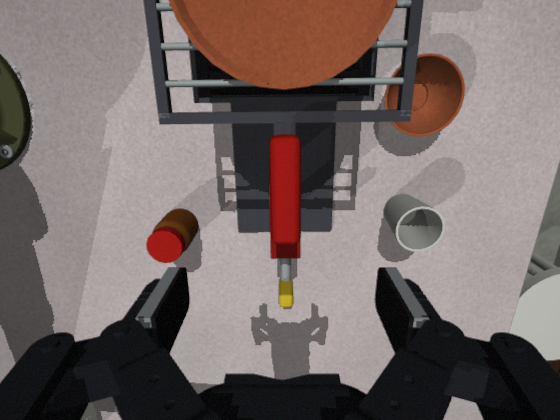

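```bash
cat >> h.py <<'E'
from scipy.spatial.transform import Rotation as Rn
def wcam():
    s=status.observe();c=cams.read_camera("wrist")
    T=np.eye(4);T[:3,:3]=Rn.from_quat(s["eef_rot"]).as_matrix();T[:3,3]=s["ee_pos"]
    c["pose"]=T@c["mount"];return s,c
E
python3 - <<'E'
from h import *
s,c=wcam()
im=c["color"];cv2.imwrite("pics/w1z.png",cv2.resize(im[120:320,220:350],None,fx=4,fy=4,interpolation=cv2.INTER_CUBIC)[:, :])
hsv=cv2.cvtColor(im,cv2.COLOR_BGR2HSV)
b,g,r=[im[...,i].astype(int) for i in range(3)]
m=(r>130)&(g<40)
for v in range(130,260,8):
    x=np.where(m[v,240:330])[0]
    if len(x): print(v,x.min()+240,x.max()+240, plane(ray(c,(x.min()+x.max())/2+240,v),.25).round(4))
ym=(r>120)&(g>100)&(b<60);ys,xs=np.where(ym);print(xs.min(),xs.max(),ys.min(),ys.max())
for u,v in [(286,283),(286,304)]:print(plane(ray(c,u,v),.186),plane(ray(c,u,v),.172))
E
```

```text
138 273 296 [ 0.499  -0.0103  0.25  ]
146 272 296 [ 0.4987 -0.0169  0.25  ]
154 272 296 [ 0.4988 -0.0236  0.25  ]
162 272 296 [ 0.499  -0.0304  0.25  ]
170 272 296 [ 0.4991 -0.0373  0.25  ]
178 272 296 [ 0.4993 -0.0443  0.25  ]
186 273 295 [ 0.4994 -0.0515  0.25  ]
194 273 296 [ 0.5    -0.0587  0.25  ]
202 273 296 [ 0.5002 -0.0661  0.25  ]
210 273 295 [ 0.4999 -0.0736  0.25  ]
218 273 295 [ 0.5001 -0.0812  0.25  ]
226 274 295 [ 0.5007 -0.089   0.25  ]
234 274 295 [ 0.5009 -0.0968  0.25  ]
280 292 280 305
[ 0.50512961 -0.18918265  0.186     ] [ 0.50549795 -0.19813646  0.172     ]
[ 0.50582125 -0.21859478  0.186     ] [ 0.50621826 -0.22876771  0.172     ]
```

View pics/w1z.png

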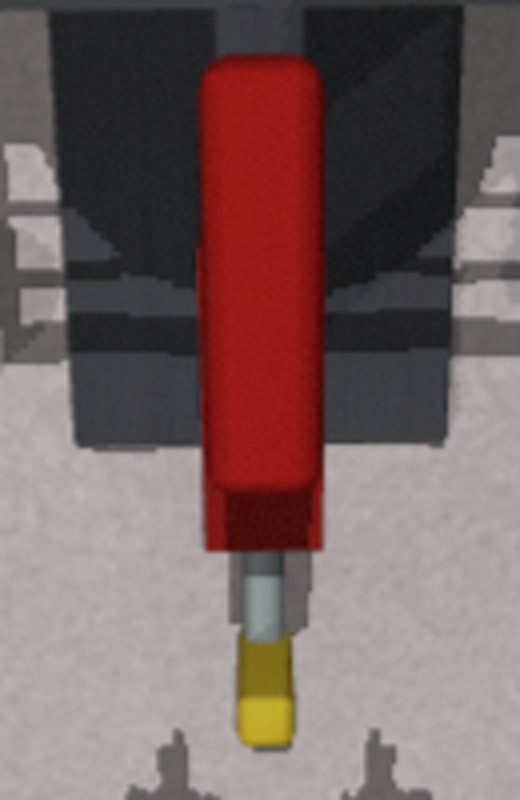

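Call:
{"name": "apply_moves", "arguments": {"targets": [{"rotation": [0, 0, 0], "delta_pos": [0, 0.001, 0.02], "gripper": 0.0854}, {"rotation": [0, 0, 0], "delta_pos": [0, 0, 0.02], "gripper": 0.0854}, {"rotation": [0, 0, 0], "delta_pos": [0, 0, 0.02], "gripper": 0.0854}, {"rotation": [0, 0, 0], "delta_pos": [0, 0, 0.02], "gripper": 0.0854}, {"rotation": [0, 0, 0], "delta_pos": [0, 0, 0], "gripper": 0.0854}, {"rotation": [0, 0, 0], "delta_pos": [0, 0, 0], "gripper": 0.0854}]}}

```text
t: 3.3
ee_pos: [0.4996, -0.0553, 0.2806]
eef_rot: [0.7, 0.714, -0.001, -0.001]
ft_force: [-0.1, 0.6, 0.9]
width: 0.999
```

Run:
```python
from h import *
s,c=wcam();print(s["ee_pos"],s["ft_force"])
im=c["color"];cv2.imwrite("pics/w2.png",im)
b,g,r=[im[...,i].astype(int) for i in range(3)]
print([(v,r[v,284]) for v in list(range(85,125))])
print([(v,r[v,284]) for v in list(range(225,300))])
```

```text
[ 0.49962518 -0.05526439  0.28058873] [-0.14375075  0.58536013  0.93836015]
[(85, np.int64(160)), (86, np.int64(160)), (87, np.int64(94)), (88, np.int64(26)), (89, np.int64(17)), (90, np.int64(12)), (91, np.int64(11)), (92, np.int64(9)), (93, np.int64(9)), (94, np.int64(20)), (95, np.int64(31)), (96, np.int64(21)), (97, np.int64(35)), (98, np.int64(40)), (99, np.int64(41)), (100, np.int64(42)), (101, np.int64(40)), (102, np.int64(40)), (103, np.int64(43)), (104, np.int64(42)), (105, np.int64(41)), (106, np.int64(40)), (107, np.int64(40)), (108, np.int64(39)), (109, np.int64(41)), (110, np.int64(39)), (111, np.int64(41)), (112, np.int64(42)), (113, np.int64(43)), (114, np.int64(39)), (115, np.int64(41)), (116, np.int64(43)), (117, np.int64(61)), (118, np.int64(69)), (119, np.int64(70)), (120, np.int64(71)), (121, np.int64(71)), (122, np.int64(73)), (123, np.int64(70)), (124, np.int64(71))]
[(225, np.int64(173)), (226, np.int64(174)), (227, np.int64(174)), (228, np.int64(174)), (229, np.int64(172)), (230, np.int64(174)), (231, np.int64(172)), (232, np.int64(174)), (233, np.int64(173)),
[... 750 characters left out ...]
268, np.int64(171)), (269, np.int64(173)), (270, np.int64(171)), (271, np.int64(171)), (272, np.int64(170)), (273, np.int64(172)), (274, np.int64(171)), (275, np.int64(171)), (276, np.int64(171)), (277, np.int64(172)), (278, np.int64(171)), (279, np.int64(172)), (280, np.int64(172)), (281, np.int64(171)), (282, np.int64(173)), (283, np.int64(170)), (284, np.int64(170)), (285, np.int64(170)), (286, np.int64(171)), (287, np.int64(169)), (288, np.int64(170)), (289, np.int64(171)), (290, np.int64(171)), (291, np.int64(170)), (292, np.int64(170)), (293, np.int64(164)), (294, np.int64(148)), (295, np.int64(128)), (296, np.int64(109)), (297, np.int64(96)), (298, np.int64(96)), (299, np.int64(100))]
```

View pics/w2.png

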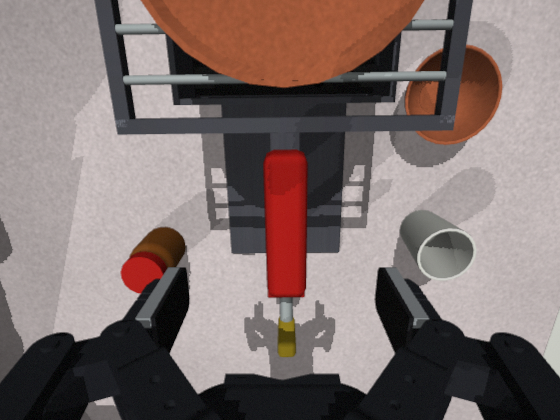

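Run:
```python
from h import *
s,c=wcam()
im=c["color"];r=im[...,2].astype(int);print(r[144:158,284], [ (v,np.where((r[v,240:330]>110)&(im[v,240:330,1]<50))[0][[0,-1]]+240) for v in (170,220,270,285)])
for z in (.237,.249,.261,.273):
    a=plane(ray(c,284,150),z);b=plane(ray(c,286,295.5),z);print(z,a,b,np.linalg.norm(a-b))
import copy
c1=copy.deepcopy(c);T=np.eye(4);T[:3,:3]=Rn.from_quat([6.99290279e-01,7.14837690e-01,-4.09610353e-04,1.16696033e-04]).as_matrix();T[:3,3]=[0.49924279,-0.05447019,0.36091069];c1["pose"]=T@c["mount"]
print(tri(ray(c,284,150),ray(c1,284,134)),tri(ray(c,286,295.5),ray(c1,285,242.5)))
```

```text
[ 66  70  66  67  66  79  97 111 118 125 135 146 154 162] [(170, array([263, 303])), (220, array([265, 302])), (270, array([266, 302])), (285, array([267, 302]))]
0.237 [ 0.49951383 -0.00850185  0.237     ] [ 0.50342344 -0.116232    0.237     ] 0.10780105997383926
0.249 [ 0.49939019 -0.00644296  0.249     ] [ 0.50307394 -0.10794924  0.249     ] 0.10157309764165699
0.261 [ 0.49926656 -0.00438407  0.261     ] [ 0.50272444 -0.09966648  0.261     ] 0.0953451353094747
0.273 [ 0.49914293 -0.00232517  0.273     ] [ 0.50237493 -0.09138372  0.273     ] 0.08911717297729244
(array([ 0.49894716, -0.0059875 ,  0.25174892]), [np.float64(0.0004150288303832793), np.float64(0.0004150288303832301)]) (array([ 0.50205572, -0.09798588,  0.26347343]), [np.float64(0.0005972658564668958), np.float64(0.0005972658564668603)])
```

Run:
```python
import cv2
for n,(y0,y1,x0,x1) in {"w2":(105,145,100,300),"w1":(95,135,140,300)}.items():
    im=cv2.imread(f"pics/{n}.png")
    a=im[y0:y1,x0:x0+40];b=im[y0:y1,(430 if n=="w2" else 390):(470 if n=="w2" else 430)]
    cv2.imwrite(f"pics/{n}c.png",cv2.resize(cv2.hconcat([a,b]),None,fx=9,fy=9,interpolation=cv2.INTER_NEAREST))
```

```text
(no output)
```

View pics/w2c.png

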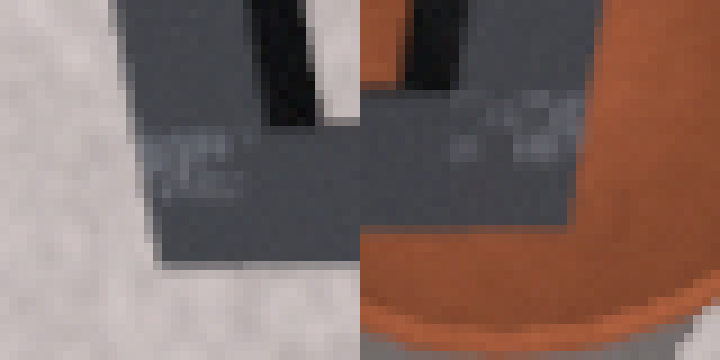

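View pics/w1c.png

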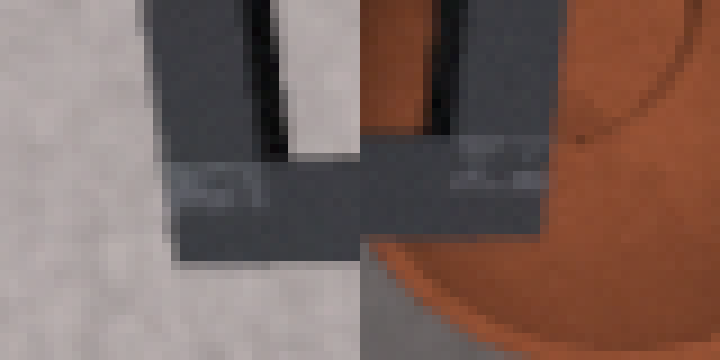

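Run:
```python
from h import *
import copy
s,c=wcam()
c1=copy.deepcopy(c);T=np.eye(4);T[:3,:3]=Rn.from_quat([6.99290279e-01,7.14837690e-01,-4.09610353e-04,1.16696033e-04]).as_matrix();T[:3,3]=[0.49924279,-0.05447019,0.36091069];c1["pose"]=T@c["mount"]
L2,R2,L1,R1=(117.5,133.6),(453,129.8),(158.6,123.6),(409.6,120.7)
a=tri(ray(c,*L2),ray(c1,*L1));b=tri(ray(c,*R2),ray(c1,*R1));print(a,b,np.linalg.norm(a[0]-b[0]))
for cc,L,R in((c,L2,R2),(c1,L1,R1)):
  for z in(.19,.2,.21,.22,.23): print(z,np.linalg.norm(plane(ray(cc,*L),z)-plane(ray(cc,*R),z)))
  p,q=[plane(ray(cc,*x),.21) for x in (L,R)];print(p,q,np.degrees(np.arctan2(*(q-p)[[1,0]])))
```

```text
(array([ 0.37900224, -0.00480543,  0.20263198]), [np.float64(3.995779359635386e-07), np.float64(3.9957793596859515e-07)]) (array([0.6058775 , 0.00585226, 0.23518541]), [np.float64(0.000451057848852608), np.float64(0.00045105784885258744)]) 0.22944649346254345
0.19 0.2565604571655678
0.2 0.24651059474376769
0.21 0.2364607323219676
0.22 0.22641086990016748
0.23 0.2163610074783675
[ 0.38260288 -0.00382587  0.21      ] [0.61894192 0.00375959 0.21      ] 1.8383159658593178
0.19 0.24869122808095018
0.2 0.2412415875302497
0.21 0.23379194697954933
0.22 0.22634230642884884
0.23 0.21889266587814837
[ 0.38169155 -0.00405899  0.21      ] [0.61536253 0.00346071 0.21      ] 1.8431855520998532
```

Call:
{"name": "apply_moves", "arguments": {"targets": [{"rotation": [0, 0, -0.012], "delta_pos": [0.002, 0.001, 0.01], "gripper": 0.0854}, {"rotation": [0, 0, 0], "delta_pos": [0, 0, 0.012], "gripper": 0.0854}, {"rotation": [0, 0, 0], "delta_pos": [0, 0, 0.012], "gripper": 0.0854}, {"rotation": [0, 0, 0], "delta_pos": [0, 0, 0.012], "gripper": 0.0854}, {"rotation": [0, 0, 0], "delta_pos": [0, 0, 0.0105], "gripper": 0.0854}, {"rotation": [0, 0, 0], "delta_pos": [0, 0, 0], "gripper": 0.0854}, {"rotation": [0, 0, 0], "delta_pos": [0, 0, 0], "gripper": 0.0854}]}}

```text
t: 4.03
ee_pos: [0.5008, -0.0518, 0.2235]
eef_rot: [0.694, 0.72, -0.0, -0.001]
ft_force: [0.2, 0.2, 0.0]
width: 0.999
```

Run:
```python
from h import *
s,c=wcam();print(s["ee_pos"],s["ft_force"],s["t"])
cv2.imwrite("pics/w3.png",c["color"]);cv2.imwrite("pics/s3.png",cams.read_camera("side")["color"])
```

```text
[ 0.50082466 -0.05176313  0.22354949] [0.18641445 0.24880759 0.02103313] 4.0333
```

View pics/w3.png

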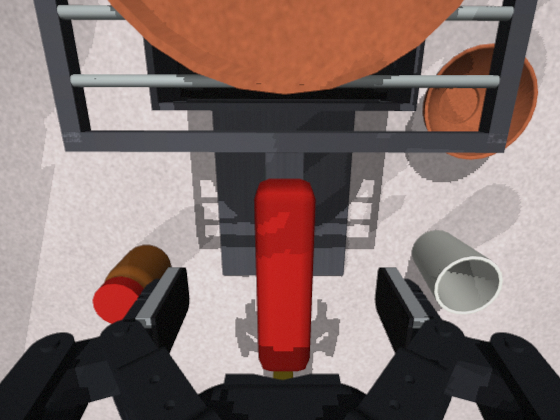

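View pics/s3.png

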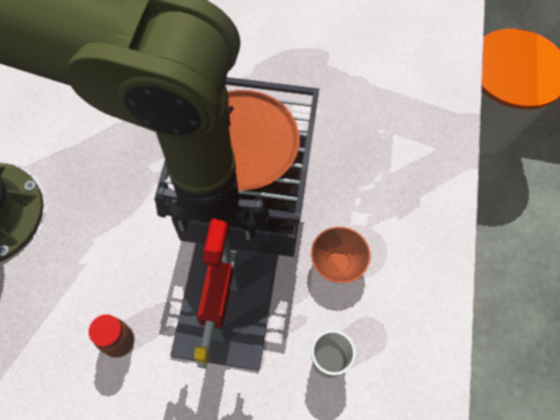

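Run:
```python
from h import *
s,c=wcam()
for z in (.243,.249,.255,.261):
    a=plane(ray(c,285,179.5),z);b=plane(ray(c,285,369),z);print(z,a,b,np.linalg.norm(a-b))
L=(66,151);R=(505,151)
for z in (.2,.21,.22,.23): print(z,np.linalg.norm(plane(ray(c,*L),z)-plane(ray(c,*R),z)))
```

```text
0.243 [ 0.50020791 -0.0079591   0.243     ] [ 0.50440141 -0.11796871  0.243     ] 0.1100895081988241
0.249 [ 0.50009081 -0.00637622  0.249     ] [ 0.50411055 -0.1118276   0.249     ] 0.10552796367363595
0.255 [ 0.49997371 -0.00479334  0.255     ] [ 0.50381969 -0.10568649  0.255     ] 0.10096641914844784
0.261 [ 0.4998566  -0.00321046  0.261     ] [ 0.50352883 -0.09954537  0.261     ] 0.0964048746232597
0.2 0.2516428778376372
0.21 0.23824376089141644
0.22 0.22484464394519565
0.23 0.21144552699897484
```

Call:
{"name": "apply_moves", "arguments": {"newtons": 60, "targets": [{"rotation": [0, 0, 0], "delta_pos": [0, 0, 0], "gripper": 0.04}, {"rotation": [0, 0, 0], "delta_pos": [0, 0, 0], "gripper": 0.04}, {"rotation": [0, 0, 0], "delta_pos": [0, 0, 0], "gripper": 0.04}, {"rotation": [0, 0, 0], "delta_pos": [0, 0, 0], "gripper": 0.04}, {"rotation": [0, 0, 0], "delta_pos": [0, 0, 0], "gripper": 0.04}, {"rotation": [0, 0, 0], "delta_pos": [0, 0, 0], "gripper": 0.04}]}}

```text
t: 4.68
ee_pos: [0.5014, -0.0518, 0.2246]
eef_rot: [0.694, 0.72, -0.0, 0.0]
ft_force: [-0.5, -0.4, 0.0]
width: 0.468
```

Call:
{"name": "apply_moves", "arguments": {"newtons": 60, "targets": [{"rotation": [0, 0, 0], "delta_pos": [0, 0, -0.003], "gripper": 0.04}, {"rotation": [0, 0, 0], "delta_pos": [0, 0, 0], "gripper": 0.015}, {"rotation": [0, 0, 0], "delta_pos": [0, 0, 0], "gripper": 0.015}, {"rotation": [0, 0, 0], "delta_pos": [0, 0, 0], "gripper": 0.015}, {"rotation": [0, 0, 0], "delta_pos": [0, 0, 0], "gripper": 0.015}, {"rotation": [0, 0, 0], "delta_pos": [0, 0, 0], "gripper": 0.015}, {"rotation": [0, 0, 0], "delta_pos": [0, 0, 0], "gripper": 0.015}, {"rotation": [0, 0, 0], "delta_pos": [0, 0, 0], "gripper": 0.015}]}}

```text
t: 5.35
ee_pos: [0.502, -0.0519, 0.2283]
eef_rot: [0.694, 0.72, 0.0, 0.001]
ft_force: [-0.4, -0.0, 5.0]
width: 0.285
```

Call:
{"name": "apply_moves", "arguments": {"targets": [{"rotation": [0, 0, 0], "delta_pos": [0, 0, -0.001], "gripper": 0.015}, {"rotation": [0, 0, 0], "delta_pos": [0, 0, 0], "gripper": 0.015}, {"rotation": [0, 0, 0], "delta_pos": [0, 0, 0], "gripper": 0.015}]}}

```text
t: 5.6
ee_pos: [0.5019, -0.0518, 0.2284]
eef_rot: [0.694, 0.72, 0.0, 0.0]
ft_force: [3.1, 1.2, -1.2]
width: 0.285
```

Call:
{"name": "apply_moves", "arguments": {"targets": [{"rotation": [0, 0, 0], "delta_pos": [0, 0, -0.001], "gripper": 0.015}, {"rotation": [0, 0, 0], "delta_pos": [0, 0, 0], "gripper": 0.015}]}}

```text
t: 5.77
ee_pos: [0.5019, -0.0518, 0.2286]
eef_rot: [0.694, 0.72, 0.001, 0.0]
ft_force: [5.8, -0.3, -5.6]
width: 0.289
```

Call:
{"name": "apply_moves", "arguments": {"targets": [{"rotation": [0, 0, 0], "delta_pos": [0, 0, -0.001], "gripper": 0.015}, {"rotation": [0, 0, 0], "delta_pos": [0, 0, 0], "gripper": 0.015}]}}

```text
t: 5.93
ee_pos: [0.5019, -0.0518, 0.2294]
eef_rot: [0.694, 0.72, 0.001, 0.0]
ft_force: [5.1, -1.3, -6.6]
width: 0.28
```

Call:
{"name": "apply_moves", "arguments": {"targets": [{"rotation": [0, 0, 0], "delta_pos": [0, 0, -0.001], "gripper": 0.015}, {"rotation": [0, 0, 0], "delta_pos": [0, 0, 0], "gripper": 0.015}]}}

```text
t: 6.1
ee_pos: [0.5019, -0.0518, 0.2303]
eef_rot: [0.694, 0.72, 0.001, 0.0]
ft_force: [5.8, -1.4, -6.9]
width: 0.285
```

Call:
{"name": "apply_moves", "arguments": {"targets": [{"rotation": [0, 0, 0], "delta_pos": [0, 0, -0.001], "gripper": 0.015}, {"rotation": [0, 0, 0], "delta_pos": [0, 0, 0], "gripper": 0.015}]}}

```text
t: 6.27
ee_pos: [0.5019, -0.0518, 0.2313]
eef_rot: [0.694, 0.72, 0.001, 0.0]
ft_force: [6.2, 0.7, -6.8]
width: 0.286
```

Call:
{"name": "apply_moves", "arguments": {"targets": [{"rotation": [0, 0, 0], "delta_pos": [0, 0, -0.001], "gripper": 0.015}, {"rotation": [0, 0, 0], "delta_pos": [0, 0, 0], "gripper": 0.015}]}}

```text
t: 6.43
ee_pos: [0.5019, -0.0518, 0.2321]
eef_rot: [0.694, 0.72, 0.001, -0.0]
ft_force: [7.3, -1.0, -9.0]
width: 0.283
```

Call:
{"name": "apply_moves", "arguments": {"targets": [{"rotation": [0, 0, 0], "delta_pos": [0, 0, -0.001], "gripper": 0.015}, {"rotation": [0, 0, 0], "delta_pos": [0, 0, 0], "gripper": 0.015}]}}

```text
t: 6.6
ee_pos: [0.5018, -0.0518, 0.2325]
eef_rot: [0.694, 0.72, 0.001, -0.0]
ft_force: [8.4, -0.5, -10.1]
width: 0.286
```

Call:
{"name": "apply_moves", "arguments": {"targets": [{"rotation": [0, 0, 0], "delta_pos": [0, 0, -0.001], "gripper": 0.015}, {"rotation": [0, 0, 0], "delta_pos": [0, 0, 0], "gripper": 0.015}]}}

```text
t: 6.77
ee_pos: [0.5019, -0.0518, 0.2333]
eef_rot: [0.694, 0.72, 0.001, -0.0]
ft_force: [8.2, -0.4, -12.2]
width: 0.283
```

Call:
{"name": "apply_moves", "arguments": {"targets": [{"rotation": [0, 0, 0], "delta_pos": [0, 0, -0.001], "gripper": 0.015}, {"rotation": [0, 0, 0], "delta_pos": [0, 0, 0], "gripper": 0.015}]}}

```text
t: 6.93
ee_pos: [0.5019, -0.0518, 0.2341]
eef_rot: [0.694, 0.72, 0.001, -0.0]
ft_force: [8.9, -0.3, -13.0]
width: 0.288
```

Call:
{"name": "apply_moves", "arguments": {"targets": [{"rotation": [0, 0, 0], "delta_pos": [0, 0, -0.001], "gripper": 0.015}, {"rotation": [0, 0, 0], "delta_pos": [0, 0, 0], "gripper": 0.015}]}}

```text
t: 7.1
ee_pos: [0.5018, -0.0518, 0.2349]
eef_rot: [0.694, 0.72, 0.001, -0.0]
ft_force: [9.8, -1.0, -14.2]
width: 0.281
```

Call:
{"name": "apply_moves", "arguments": {"targets": [{"rotation": [0, 0, 0], "delta_pos": [0, 0, -0.001], "gripper": 0.015}, {"rotation": [0, 0, 0], "delta_pos": [0, 0, 0], "gripper": 0.015}]}}

```text
t: 7.27
ee_pos: [0.5018, -0.0518, 0.2358]
eef_rot: [0.694, 0.72, 0.001, -0.0]
ft_force: [9.4, -0.8, -14.1]
width: 0.285
```

Call:
{"name": "apply_moves", "arguments": {"targets": [{"rotation": [0, 0, 0], "delta_pos": [0, 0, -0.001], "gripper": 0.015}, {"rotation": [0, 0, 0], "delta_pos": [0, 0, 0], "gripper": 0.015}]}}

```text
t: 7.43
ee_pos: [0.5019, -0.0518, 0.2367]
eef_rot: [0.694, 0.72, 0.001, -0.0]
ft_force: [9.3, -0.3, -16.2]
width: 0.284
```

Call:
{"name": "apply_moves", "arguments": {"targets": [{"rotation": [0, 0, 0], "delta_pos": [0, 0, -0.001], "gripper": 0.015}, {"rotation": [0, 0, 0], "delta_pos": [0, 0, 0], "gripper": 0.015}]}}

```text
t: 7.6
ee_pos: [0.5018, -0.0517, 0.2377]
eef_rot: [0.694, 0.72, 0.001, -0.0]
ft_force: [9.5, -0.6, -14.8]
width: 0.285
```

Call:
{"name": "apply_moves", "arguments": {"targets": [{"rotation": [0, 0, 0], "delta_pos": [0, 0, -0.001], "gripper": 0.015}, {"rotation": [0, 0, 0], "delta_pos": [0, 0, 0], "gripper": 0.015}]}}

```text
t: 7.77
ee_pos: [0.5019, -0.0517, 0.2396]
eef_rot: [0.694, 0.72, 0.001, -0.0]
ft_force: [7.7, -0.3, -9.2]
width: 0.285
```

Call:
{"name": "apply_moves", "arguments": {"targets": [{"rotation": [0, 0, 0], "delta_pos": [0, 0, -0.001], "gripper": 0.015}, {"rotation": [0, 0, 0], "delta_pos": [0, 0, 0], "gripper": 0.015}]}}

```text
t: 7.93
ee_pos: [0.5019, -0.0518, 0.2411]
eef_rot: [0.694, 0.72, 0.001, -0.0]
ft_force: [6.1, 0.0, -7.6]
width: 0.288
```

Call:
{"name": "apply_moves", "arguments": {"targets": [{"rotation": [0, 0, 0], "delta_pos": [0, 0, -0.001], "gripper": 0.015}, {"rotation": [0, 0, 0], "delta_pos": [0, 0, 0], "gripper": 0.015}]}}

```text
t: 8.1
ee_pos: [0.5019, -0.0518, 0.2422]
eef_rot: [0.694, 0.72, 0.001, -0.0]
ft_force: [6.2, 0.2, -6.2]
width: 0.285
```

Click 1 at z ≈ 0.240 (about 12 mm up). Going on the same way.

Call:
{"name": "apply_moves", "arguments": {"targets": [{"rotation": [0, 0, 0], "delta_pos": [0, 0, -0.001], "gripper": 0.015}, {"rotation": [0, 0, 0], "delta_pos": [0, 0, 0], "gripper": 0.015}]}}

```text
t: 8.27
ee_pos: [0.5019, -0.0518, 0.2432]
eef_rot: [0.694, 0.72, 0.001, -0.0]
ft_force: [6.3, -0.1, -7.0]
width: 0.279
```

Call:
{"name": "apply_moves", "arguments": {"targets": [{"rotation": [0, 0, 0], "delta_pos": [0, 0, -0.001], "gripper": 0.015}, {"rotation": [0, 0, 0], "delta_pos": [0, 0, 0], "gripper": 0.015}]}}

```text
t: 8.43
ee_pos: [0.5019, -0.0518, 0.244]
eef_rot: [0.694, 0.72, 0.001, -0.0]
ft_force: [7.2, -0.5, -7.0]
width: 0.284
```

Call:
{"name": "apply_moves", "arguments": {"targets": [{"rotation": [0, 0, 0], "delta_pos": [0, 0, -0.001], "gripper": 0.015}, {"rotation": [0, 0, 0], "delta_pos": [0, 0, 0], "gripper": 0.015}]}}

```text
t: 8.6
ee_pos: [0.5018, -0.0518, 0.2445]
eef_rot: [0.694, 0.72, 0.001, -0.0]
ft_force: [8.4, -0.4, -9.7]
width: 0.289
```

Call:
{"name": "apply_moves", "arguments": {"targets": [{"rotation": [0, 0, 0], "delta_pos": [0, 0, -0.001], "gripper": 0.015}, {"rotation": [0, 0, 0], "delta_pos": [0, 0, 0], "gripper": 0.015}]}}

```text
t: 8.77
ee_pos: [0.5018, -0.0518, 0.2452]
eef_rot: [0.694, 0.72, 0.001, -0.0]
ft_force: [7.8, 0.1, -12.4]
width: 0.283
```

Call:
{"name": "apply_moves", "arguments": {"targets": [{"rotation": [0, 0, 0], "delta_pos": [0, 0, -0.001], "gripper": 0.015}, {"rotation": [0, 0, 0], "delta_pos": [0, 0, 0], "gripper": 0.015}]}}

```text
t: 8.93
ee_pos: [0.5018, -0.0518, 0.246]
eef_rot: [0.694, 0.72, 0.001, -0.0]
ft_force: [7.8, 0.3, -12.9]
width: 0.284
```

Call:
{"name": "apply_moves", "arguments": {"targets": [{"rotation": [0, 0, 0], "delta_pos": [0, 0, -0.001], "gripper": 0.015}, {"rotation": [0, 0, 0], "delta_pos": [0, 0, 0], "gripper": 0.015}]}}

```text
t: 9.1
ee_pos: [0.5018, -0.0518, 0.2469]
eef_rot: [0.694, 0.72, 0.001, -0.0]
ft_force: [8.8, -0.4, -13.6]
width: 0.286
```

Call:
{"name": "apply_moves", "arguments": {"targets": [{"rotation": [0, 0, 0], "delta_pos": [0, 0, -0.001], "gripper": 0.015}, {"rotation": [0, 0, 0], "delta_pos": [0, 0, 0], "gripper": 0.015}]}}

```text
t: 9.27
ee_pos: [0.5018, -0.0518, 0.2477]
eef_rot: [0.694, 0.72, 0.001, -0.0]
ft_force: [10.3, -0.3, -13.6]
width: 0.283
```

Call:
{"name": "apply_moves", "arguments": {"targets": [{"rotation": [0, 0, 0], "delta_pos": [0, 0, -0.001], "gripper": 0.015}, {"rotation": [0, 0, 0], "delta_pos": [0, 0, 0], "gripper": 0.015}]}}

```text
t: 9.43
ee_pos: [0.5018, -0.0518, 0.2486]
eef_rot: [0.694, 0.72, 0.001, -0.001]
ft_force: [9.6, -0.7, -15.4]
width: 0.285
```

Call:
{"name": "apply_moves", "arguments": {"targets": [{"rotation": [0, 0, 0], "delta_pos": [0, 0, -0.001], "gripper": 0.015}, {"rotation": [0, 0, 0], "delta_pos": [0, 0, 0], "gripper": 0.015}]}}

```text
t: 9.6
ee_pos: [0.5018, -0.0518, 0.2496]
eef_rot: [0.694, 0.72, 0.001, -0.001]
ft_force: [10.1, -0.6, -14.6]
width: 0.284
```

Call:
{"name": "apply_moves", "arguments": {"targets": [{"rotation": [0, 0, 0], "delta_pos": [0, 0, -0.001], "gripper": 0.015}, {"rotation": [0, 0, 0], "delta_pos": [0, 0, 0], "gripper": 0.015}]}}

```text
t: 9.77
ee_pos: [0.5018, -0.0518, 0.2515]
eef_rot: [0.694, 0.72, 0.001, -0.0]
ft_force: [7.3, -0.5, -9.4]
width: 0.287
```

Call:
{"name": "apply_moves", "arguments": {"targets": [{"rotation": [0, 0, 0], "delta_pos": [0, 0, -0.001], "gripper": 0.015}, {"rotation": [0, 0, 0], "delta_pos": [0, 0, 0], "gripper": 0.015}]}}

```text
t: 9.93
ee_pos: [0.5019, -0.0518, 0.253]
eef_rot: [0.694, 0.72, 0.001, -0.0]
ft_force: [7.7, 0.1, -7.1]
width: 0.289
```

Call:
{"name": "apply_moves", "arguments": {"targets": [{"rotation": [0, 0, 0], "delta_pos": [0, 0, -0.001], "gripper": 0.015}, {"rotation": [0, 0, 0], "delta_pos": [0, 0, 0], "gripper": 0.015}]}}

```text
t: 10.1
ee_pos: [0.5019, -0.0518, 0.2542]
eef_rot: [0.694, 0.72, 0.001, -0.0]
ft_force: [6.4, 0.7, -8.2]
width: 0.283
```

Click 2 at z ≈ 0.252. Continuing.

Call:
{"name": "apply_moves", "arguments": {"targets": [{"rotation": [0, 0, 0], "delta_pos": [0, 0, -0.001], "gripper": 0.015}, {"rotation": [0, 0, 0], "delta_pos": [0, 0, 0], "gripper": 0.015}]}}

```text
t: 10.27
ee_pos: [0.5019, -0.0518, 0.2552]
eef_rot: [0.694, 0.72, 0.001, -0.0]
ft_force: [6.5, 0.7, -6.3]
width: 0.285
```

Call:
{"name": "apply_moves", "arguments": {"targets": [{"rotation": [0, 0, 0], "delta_pos": [0, 0, -0.001], "gripper": 0.015}, {"rotation": [0, 0, 0], "delta_pos": [0, 0, 0], "gripper": 0.015}]}}

```text
t: 10.43
ee_pos: [0.5019, -0.0518, 0.2562]
eef_rot: [0.694, 0.72, 0.001, -0.0]
ft_force: [5.9, 0.3, -6.9]
width: 0.287
```

Call:
{"name": "apply_moves", "arguments": {"targets": [{"rotation": [0, 0, 0], "delta_pos": [0, 0, -0.001], "gripper": 0.015}, {"rotation": [0, 0, 0], "delta_pos": [0, 0, 0], "gripper": 0.015}]}}

```text
t: 10.6
ee_pos: [0.5019, -0.0518, 0.2572]
eef_rot: [0.694, 0.72, 0.001, -0.0]
ft_force: [6.2, -0.3, -5.3]
width: 0.279
```

Call:
{"name": "apply_moves", "arguments": {"targets": [{"rotation": [0, 0, 0], "delta_pos": [0, 0, -0.001], "gripper": 0.015}, {"rotation": [0, 0, 0], "delta_pos": [0, 0, 0], "gripper": 0.015}]}}

```text
t: 10.77
ee_pos: [0.5019, -0.0518, 0.2582]
eef_rot: [0.694, 0.72, 0.0, -0.0]
ft_force: [6.2, -0.1, -6.2]
width: 0.285
```

Call:
{"name": "apply_moves", "arguments": {"targets": [{"rotation": [0, 0, 0], "delta_pos": [0, 0, -0.001], "gripper": 0.015}, {"rotation": [0, 0, 0], "delta_pos": [0, 0, 0], "gripper": 0.015}]}}

```text
t: 10.93
ee_pos: [0.5019, -0.0518, 0.2592]
eef_rot: [0.694, 0.72, 0.001, -0.0]
ft_force: [6.1, -0.8, -6.8]
width: 0.293
```

Call:
{"name": "apply_moves", "arguments": {"targets": [{"rotation": [0, 0, 0], "delta_pos": [0, 0, -0.001], "gripper": 0.015}, {"rotation": [0, 0, 0], "delta_pos": [0, 0, 0], "gripper": 0.015}]}}

```text
t: 11.1
ee_pos: [0.5019, -0.0518, 0.2602]
eef_rot: [0.694, 0.72, 0.001, -0.0]
ft_force: [6.9, 0.1, -6.6]
width: 0.285
```

Call:
{"name": "apply_moves", "arguments": {"targets": [{"rotation": [0, 0, 0], "delta_pos": [0, 0, -0.001], "gripper": 0.015}, {"rotation": [0, 0, 0], "delta_pos": [0, 0, 0], "gripper": 0.015}]}}

```text
t: 11.27
ee_pos: [0.5019, -0.0518, 0.2612]
eef_rot: [0.694, 0.72, 0.0, -0.0]
ft_force: [7.0, 0.1, -6.7]
width: 0.282
```

Call:
{"name": "apply_moves", "arguments": {"targets": [{"rotation": [0, 0, 0], "delta_pos": [0, 0, -0.001], "gripper": 0.015}, {"rotation": [0, 0, 0], "delta_pos": [0, 0, 0], "gripper": 0.015}]}}

```text
t: 11.43
ee_pos: [0.5019, -0.0518, 0.2622]
eef_rot: [0.694, 0.72, 0.0, -0.0]
ft_force: [7.0, 0.3, -7.2]
width: 0.281
```

Call:
{"name": "apply_moves", "arguments": {"targets": [{"rotation": [0, 0, 0], "delta_pos": [0, 0, -0.001], "gripper": 0.015}, {"rotation": [0, 0, 0], "delta_pos": [0, 0, 0], "gripper": 0.015}]}}

```text
t: 11.6
ee_pos: [0.5019, -0.0518, 0.2632]
eef_rot: [0.694, 0.72, 0.0, -0.0]
ft_force: [6.1, 0.0, -7.2]
width: 0.279
```

Call:
{"name": "apply_moves", "arguments": {"targets": [{"rotation": [0, 0, 0], "delta_pos": [0, 0, -0.001], "gripper": 0.015}, {"rotation": [0, 0, 0], "delta_pos": [0, 0, 0], "gripper": 0.015}]}}

```text
t: 11.77
ee_pos: [0.5019, -0.0518, 0.2642]
eef_rot: [0.694, 0.72, 0.0, -0.0]
ft_force: [5.7, -0.1, -6.7]
width: 0.284
```

Call:
{"name": "apply_moves", "arguments": {"targets": [{"rotation": [0, 0, 0], "delta_pos": [0, 0, -0.001], "gripper": 0.015}, {"rotation": [0, 0, 0], "delta_pos": [0, 0, 0], "gripper": 0.015}]}}

```text
t: 11.93
ee_pos: [0.5019, -0.0518, 0.2652]
eef_rot: [0.694, 0.72, 0.0, -0.0]
ft_force: [5.5, 0.5, -7.3]
width: 0.283
```

Call:
{"name": "apply_moves", "arguments": {"targets": [{"rotation": [0, 0, 0], "delta_pos": [0, 0, -0.001], "gripper": 0.015}, {"rotation": [0, 0, 0], "delta_pos": [0, 0, 0], "gripper": 0.015}]}}

```text
t: 12.1
ee_pos: [0.5019, -0.0518, 0.266]
eef_rot: [0.694, 0.72, 0.0, -0.0]
ft_force: [7.5, -0.2, -7.2]
width: 0.286
```

A long gap, as expected for a 22 mm spacing (start lift 24 mm). Continuing.

Call:
{"name": "apply_moves", "arguments": {"targets": [{"rotation": [0, 0, 0], "delta_pos": [0, 0, -0.001], "gripper": 0.015}, {"rotation": [0, 0, 0], "delta_pos": [0, 0, 0], "gripper": 0.015}]}}

```text
t: 12.27
ee_pos: [0.5018, -0.0518, 0.2664]
eef_rot: [0.694, 0.72, 0.0, -0.0]
ft_force: [7.6, -0.8, -10.5]
width: 0.286
```

Call:
{"name": "apply_moves", "arguments": {"targets": [{"rotation": [0, 0, 0], "delta_pos": [0, 0, -0.001], "gripper": 0.015}, {"rotation": [0, 0, 0], "delta_pos": [0, 0, 0], "gripper": 0.015}]}}

```text
t: 12.43
ee_pos: [0.5019, -0.0518, 0.2671]
eef_rot: [0.694, 0.72, 0.001, -0.0]
ft_force: [9.2, 0.3, -12.5]
width: 0.285
```

Call:
{"name": "apply_moves", "arguments": {"targets": [{"rotation": [0, 0, 0], "delta_pos": [0, 0, -0.001], "gripper": 0.015}, {"rotation": [0, 0, 0], "delta_pos": [0, 0, 0], "gripper": 0.015}]}}

```text
t: 12.6
ee_pos: [0.5018, -0.0518, 0.2679]
eef_rot: [0.694, 0.72, 0.001, -0.001]
ft_force: [9.2, -0.2, -12.9]
width: 0.284
```

Call:
{"name": "apply_moves", "arguments": {"targets": [{"rotation": [0, 0, 0], "delta_pos": [0, 0, -0.001], "gripper": 0.015}, {"rotation": [0, 0, 0], "delta_pos": [0, 0, 0], "gripper": 0.015}]}}

```text
t: 12.77
ee_pos: [0.5018, -0.0518, 0.2687]
eef_rot: [0.694, 0.72, 0.001, -0.001]
ft_force: [9.6, -0.5, -13.1]
width: 0.29
```

Call:
{"name": "apply_moves", "arguments": {"targets": [{"rotation": [0, 0, 0], "delta_pos": [0, 0, -0.001], "gripper": 0.015}, {"rotation": [0, 0, 0], "delta_pos": [0, 0, 0], "gripper": 0.015}]}}

```text
t: 12.93
ee_pos: [0.5018, -0.0517, 0.2696]
eef_rot: [0.694, 0.72, 0.001, -0.001]
ft_force: [9.3, -0.6, -14.1]
width: 0.286
```

Call:
{"name": "apply_moves", "arguments": {"targets": [{"rotation": [0, 0, 0], "delta_pos": [0, 0, -0.001], "gripper": 0.015}, {"rotation": [0, 0, 0], "delta_pos": [0, 0, 0], "gripper": 0.015}]}}

```text
t: 13.1
ee_pos: [0.5018, -0.0518, 0.2705]
eef_rot: [0.694, 0.72, 0.001, -0.001]
ft_force: [10.0, 0.2, -16.5]
width: 0.286
```

Call:
{"name": "apply_moves", "arguments": {"targets": [{"rotation": [0, 0, 0], "delta_pos": [0, 0, -0.001], "gripper": 0.015}, {"rotation": [0, 0, 0], "delta_pos": [0, 0, 0], "gripper": 0.015}]}}

```text
t: 13.27
ee_pos: [0.5018, -0.0518, 0.2714]
eef_rot: [0.694, 0.72, 0.001, -0.001]
ft_force: [9.3, -0.4, -14.7]
width: 0.284
```

Call:
{"name": "apply_moves", "arguments": {"targets": [{"rotation": [0, 0, 0], "delta_pos": [0, 0, -0.001], "gripper": 0.015}, {"rotation": [0, 0, 0], "delta_pos": [0, 0, 0], "gripper": 0.015}]}}

```text
t: 13.43
ee_pos: [0.5018, -0.0518, 0.2733]
eef_rot: [0.694, 0.72, 0.0, -0.0]
ft_force: [7.8, 0.1, -8.6]
width: 0.284
```

Call:
{"name": "apply_moves", "arguments": {"targets": [{"rotation": [0, 0, 0], "delta_pos": [0, 0, -0.001], "gripper": 0.015}, {"rotation": [0, 0, 0], "delta_pos": [0, 0, 0], "gripper": 0.015}]}}

```text
t: 13.6
ee_pos: [0.5019, -0.0518, 0.2749]
eef_rot: [0.694, 0.72, 0.0, -0.0]
ft_force: [6.4, -0.4, -6.8]
width: 0.283
```

Call:
{"name": "apply_moves", "arguments": {"targets": [{"rotation": [0, 0, 0], "delta_pos": [0, 0, -0.001], "gripper": 0.015}, {"rotation": [0, 0, 0], "delta_pos": [0, 0, 0], "gripper": 0.015}]}}

```text
t: 13.77
ee_pos: [0.5019, -0.0518, 0.2761]
eef_rot: [0.694, 0.72, 0.0, -0.0]
ft_force: [5.9, -0.3, -7.3]
width: 0.284
```

Click 3 at z ≈ 0.274. The fourth cannot come before 0.286; I expect it near 0.296.

Call:
{"name": "apply_moves", "arguments": {"targets": [{"rotation": [0, 0, 0], "delta_pos": [0, 0, -0.001], "gripper": 0.015}, {"rotation": [0, 0, 0], "delta_pos": [0, 0, 0], "gripper": 0.015}, {"rotation": [0, 0, 0], "delta_pos": [0, 0, -0.001], "gripper": 0.015}, {"rotation": [0, 0, 0], "delta_pos": [0, 0, 0], "gripper": 0.015}]}}

```text
t: 14.1
ee_pos: [0.5019, -0.0518, 0.2781]
eef_rot: [0.694, 0.72, 0.0, -0.0]
ft_force: [7.3, 0.9, -6.4]
width: 0.284
```

Call:
{"name": "apply_moves", "arguments": {"targets": [{"rotation": [0, 0, 0], "delta_pos": [0, 0, -0.001], "gripper": 0.015}, {"rotation": [0, 0, 0], "delta_pos": [0, 0, 0], "gripper": 0.015}, {"rotation": [0, 0, 0], "delta_pos": [0, 0, -0.001], "gripper": 0.015}, {"rotation": [0, 0, 0], "delta_pos": [0, 0, 0], "gripper": 0.015}]}}

```text
t: 14.43
ee_pos: [0.5018, -0.0518, 0.2801]
eef_rot: [0.694, 0.72, 0.0, -0.0]
ft_force: [6.0, -0.4, -7.0]
width: 0.282
```

Call:
{"name": "apply_moves", "arguments": {"targets": [{"rotation": [0, 0, 0], "delta_pos": [0, 0, -0.001], "gripper": 0.015}, {"rotation": [0, 0, 0], "delta_pos": [0, 0, 0], "gripper": 0.015}, {"rotation": [0, 0, 0], "delta_pos": [0, 0, -0.001], "gripper": 0.015}, {"rotation": [0, 0, 0], "delta_pos": [0, 0, 0], "gripper": 0.015}]}}

```text
t: 14.77
ee_pos: [0.5019, -0.0518, 0.2821]
eef_rot: [0.694, 0.72, 0.0, -0.0]
ft_force: [7.0, -0.8, -7.3]
width: 0.286
```

Call:
{"name": "apply_moves", "arguments": {"targets": [{"rotation": [0, 0, 0], "delta_pos": [0, 0, -0.001], "gripper": 0.015}, {"rotation": [0, 0, 0], "delta_pos": [0, 0, 0], "gripper": 0.015}, {"rotation": [0, 0, 0], "delta_pos": [0, 0, -0.001], "gripper": 0.015}, {"rotation": [0, 0, 0], "delta_pos": [0, 0, 0], "gripper": 0.015}]}}

```text
t: 15.1
ee_pos: [0.5019, -0.0518, 0.2841]
eef_rot: [0.694, 0.72, 0.0, -0.0]
ft_force: [6.5, 0.5, -6.7]
width: 0.287
```

Call:
{"name": "apply_moves", "arguments": {"targets": [{"rotation": [0, 0, 0], "delta_pos": [0, 0, -0.001], "gripper": 0.015}, {"rotation": [0, 0, 0], "delta_pos": [0, 0, 0], "gripper": 0.015}, {"rotation": [0, 0, 0], "delta_pos": [0, 0, -0.001], "gripper": 0.015}, {"rotation": [0, 0, 0], "delta_pos": [0, 0, 0], "gripper": 0.015}]}}

```text
t: 15.43
ee_pos: [0.5019, -0.0518, 0.2861]
eef_rot: [0.694, 0.72, 0.0, -0.0]
ft_force: [7.6, 0.3, -7.4]
width: 0.284
```

Call:
{"name": "apply_moves", "arguments": {"targets": [{"rotation": [0, 0, 0], "delta_pos": [0, 0, -0.001], "gripper": 0.015}, {"rotation": [0, 0, 0], "delta_pos": [0, 0, 0], "gripper": 0.015}]}}

```text
t: 15.6
ee_pos: [0.5019, -0.0518, 0.2871]
eef_rot: [0.694, 0.72, 0.0, -0.0]
ft_force: [6.8, -0.6, -6.0]
width: 0.278
```

Call:
{"name": "apply_moves", "arguments": {"targets": [{"rotation": [0, 0, 0], "delta_pos": [0, 0, -0.001], "gripper": 0.015}, {"rotation": [0, 0, 0], "delta_pos": [0, 0, 0], "gripper": 0.015}]}}

```text
t: 15.77
ee_pos: [0.5019, -0.0518, 0.2879]
eef_rot: [0.694, 0.72, 0.0, -0.0]
ft_force: [6.8, 0.2, -7.2]
width: 0.286
```

Call:
{"name": "apply_moves", "arguments": {"targets": [{"rotation": [0, 0, 0], "delta_pos": [0, 0, -0.001], "gripper": 0.015}, {"rotation": [0, 0, 0], "delta_pos": [0, 0, 0], "gripper": 0.015}]}}

```text
t: 15.93
ee_pos: [0.5018, -0.0518, 0.2883]
eef_rot: [0.694, 0.72, 0.0, -0.0]
ft_force: [7.6, -0.1, -11.1]
width: 0.287
```

Call:
{"name": "apply_moves", "arguments": {"targets": [{"rotation": [0, 0, 0], "delta_pos": [0, 0, -0.001], "gripper": 0.015}, {"rotation": [0, 0, 0], "delta_pos": [0, 0, 0], "gripper": 0.015}]}}

```text
t: 16.1
ee_pos: [0.5018, -0.0518, 0.2889]
eef_rot: [0.694, 0.72, 0.0, -0.001]
ft_force: [9.0, -0.5, -12.5]
width: 0.282
```

Call:
{"name": "apply_moves", "arguments": {"targets": [{"rotation": [0, 0, 0], "delta_pos": [0, 0, -0.001], "gripper": 0.015}, {"rotation": [0, 0, 0], "delta_pos": [0, 0, 0], "gripper": 0.015}]}}

```text
t: 16.27
ee_pos: [0.5018, -0.0518, 0.2897]
eef_rot: [0.694, 0.72, 0.0, -0.001]
ft_force: [8.9, -0.3, -13.2]
width: 0.29
```

Call:
{"name": "apply_moves", "arguments": {"targets": [{"rotation": [0, 0, 0], "delta_pos": [0, 0, -0.001], "gripper": 0.015}, {"rotation": [0, 0, 0], "delta_pos": [0, 0, 0], "gripper": 0.015}]}}

```text
t: 16.43
ee_pos: [0.5018, -0.0518, 0.2906]
eef_rot: [0.694, 0.72, 0.0, -0.001]
ft_force: [8.3, -0.6, -13.4]
width: 0.287
```

Call:
{"name": "apply_moves", "arguments": {"targets": [{"rotation": [0, 0, 0], "delta_pos": [0, 0, -0.001], "gripper": 0.015}, {"rotation": [0, 0, 0], "delta_pos": [0, 0, 0], "gripper": 0.015}]}}

```text
t: 16.6
ee_pos: [0.5018, -0.0518, 0.2914]
eef_rot: [0.694, 0.72, 0.0, -0.001]
ft_force: [8.8, 0.5, -13.6]
width: 0.287
```

Call:
{"name": "apply_moves", "arguments": {"targets": [{"rotation": [0, 0, 0], "delta_pos": [0, 0, -0.001], "gripper": 0.015}, {"rotation": [0, 0, 0], "delta_pos": [0, 0, 0], "gripper": 0.015}]}}

```text
t: 16.77
ee_pos: [0.5018, -0.0518, 0.2923]
eef_rot: [0.694, 0.72, 0.0, -0.001]
ft_force: [9.9, 0.5, -15.2]
width: 0.284
```

Call:
{"name": "apply_moves", "arguments": {"targets": [{"rotation": [0, 0, 0], "delta_pos": [0, 0, -0.001], "gripper": 0.015}, {"rotation": [0, 0, 0], "delta_pos": [0, 0, 0], "gripper": 0.015}]}}

```text
t: 16.93
ee_pos: [0.5018, -0.0518, 0.2933]
eef_rot: [0.694, 0.72, 0.0, -0.001]
ft_force: [9.9, 0.2, -14.6]
width: 0.286
```

Call:
{"name": "apply_moves", "arguments": {"targets": [{"rotation": [0, 0, 0], "delta_pos": [0, 0, -0.001], "gripper": 0.015}, {"rotation": [0, 0, 0], "delta_pos": [0, 0, 0], "gripper": 0.015}]}}

```text
t: 17.1
ee_pos: [0.5018, -0.0518, 0.2951]
eef_rot: [0.694, 0.72, 0.0, -0.001]
ft_force: [7.5, 0.0, -9.7]
width: 0.286
```

Call:
{"name": "apply_moves", "arguments": {"targets": [{"rotation": [0, 0, 0], "delta_pos": [0, 0, -0.001], "gripper": 0.015}, {"rotation": [0, 0, 0], "delta_pos": [0, 0, 0], "gripper": 0.015}]}}

```text
t: 17.27
ee_pos: [0.5019, -0.0518, 0.2967]
eef_rot: [0.694, 0.72, 0.0, -0.0]
ft_force: [6.8, -0.3, -7.6]
width: 0.282
```

Force has fallen away: click 4. One more mm for margin, then let it down.

Call:
{"name": "apply_moves", "arguments": {"targets": [{"rotation": [0, 0, 0], "delta_pos": [0, 0, -0.0015], "gripper": 0.015}, {"rotation": [0, 0, 0], "delta_pos": [0, 0, 0], "gripper": 0.015}, {"rotation": [0, 0, 0], "delta_pos": [0, 0, 0], "gripper": 0.015}]}}

```text
t: 17.52
ee_pos: [0.5018, -0.0518, 0.2985]
eef_rot: [0.694, 0.72, 0.0, -0.0]
ft_force: [6.1, 1.0, -7.0]
width: 0.283
```

Call:
{"name": "apply_moves", "arguments": {"targets": [{"rotation": [0, 0, 0], "delta_pos": [0, 0, 0.001], "gripper": 0.015}, {"rotation": [0, 0, 0], "delta_pos": [0, 0, 0], "gripper": 0.015}]}}

```text
t: 17.68
ee_pos: [0.5019, -0.0518, 0.2976]
eef_rot: [0.694, 0.72, 0.0, -0.0]
ft_force: [6.6, -0.7, -7.3]
width: 0.287
```

Call:
{"name": "apply_moves", "arguments": {"targets": [{"rotation": [0, 0, 0], "delta_pos": [0, 0, 0.001], "gripper": 0.015}, {"rotation": [0, 0, 0], "delta_pos": [0, 0, 0], "gripper": 0.015}]}}

```text
t: 17.85
ee_pos: [0.5019, -0.0518, 0.2966]
eef_rot: [0.694, 0.72, 0.0, -0.0]
ft_force: [7.2, 0.2, -6.1]
width: 0.287
```

Call:
{"name": "apply_moves", "arguments": {"targets": [{"rotation": [0, 0, 0], "delta_pos": [0, 0, 0.0005], "gripper": 0.015}, {"rotation": [0, 0, 0], "delta_pos": [0, 0, 0], "gripper": 0.015}]}}

```text
t: 18.02
ee_pos: [0.5019, -0.0518, 0.2964]
eef_rot: [0.694, 0.72, 0.0, -0.0]
ft_force: [5.7, 0.5, -4.5]
width: 0.287
```

Call:
{"name": "apply_moves", "arguments": {"targets": [{"rotation": [0, 0, 0], "delta_pos": [0, 0, 0.0005], "gripper": 0.015}, {"rotation": [0, 0, 0], "delta_pos": [0, 0, 0], "gripper": 0.015}]}}

```text
t: 18.18
ee_pos: [0.5019, -0.0518, 0.2964]
eef_rot: [0.694, 0.72, 0.0, 0.0]
ft_force: [5.9, 0.4, -3.1]
width: 0.283
```

Call:
{"name": "apply_moves", "arguments": {"targets": [{"rotation": [0, 0, 0], "delta_pos": [0, 0, 0.0005], "gripper": 0.015}, {"rotation": [0, 0, 0], "delta_pos": [0, 0, 0], "gripper": 0.015}]}}

```text
t: 18.35
ee_pos: [0.5019, -0.0518, 0.2964]
eef_rot: [0.694, 0.72, 0.0, 0.0]
ft_force: [5.9, -0.5, -2.7]
width: 0.285
```

Call:
{"name": "apply_moves", "arguments": {"targets": [{"rotation": [0, 0, 0], "delta_pos": [0, 0, 0.001], "gripper": 0.015}, {"rotation": [0, 0, 0], "delta_pos": [0, 0, 0.0005], "gripper": 0.015}, {"rotation": [0, 0, 0], "delta_pos": [0, 0, 0], "gripper": 0.015}]}}

```text
t: 18.6
ee_pos: [0.5019, -0.0519, 0.2962]
eef_rot: [0.694, 0.72, 0.0, 0.001]
ft_force: [3.4, 0.0, 4.5]
width: 0.283
```

Call:
{"name": "apply_moves", "arguments": {"newtons": 20, "targets": [{"rotation": [0, 0, 0], "delta_pos": [0, 0, 0], "gripper": 0.015}, {"rotation": [0, 0, 0], "delta_pos": [0, 0, 0], "gripper": 0.015}, {"rotation": [0, 0, 0], "delta_pos": [0, 0, 0], "gripper": 0.03}, {"rotation": [0, 0, 0], "delta_pos": [0, 0, 0], "gripper": 0.05}, {"rotation": [0, 0, 0], "delta_pos": [0, 0, 0], "gripper": 0.07}, {"rotation": [0, 0, 0], "delta_pos": [0, 0, 0], "gripper": 0.07}, {"rotation": [0, 0, 0], "delta_pos": [0, 0, 0], "gripper": 0.07}, {"rotation": [0, 0, 0], "delta_pos": [0, 0, 0], "gripper": 0.07}, {"rotation": [0, 0, 0], "delta_pos": [0, 0, 0], "gripper": 0.07}]}}

```text
t: 19.35
ee_pos: [0.5012, -0.0518, 0.2948]
eef_rot: [0.694, 0.72, -0.0, -0.0]
ft_force: [0.1, -1.1, -0.5]
width: 0.822
```

Call:
{"name": "apply_moves", "arguments": {"targets": [{"rotation": [0, 0, 0], "delta_pos": [0, 0, -0.01], "gripper": 0.0854}, {"rotation": [0, 0, 0], "delta_pos": [0, 0, -0.02], "gripper": 0.0854}, {"rotation": [0, 0, 0], "delta_pos": [0, 0, -0.03], "gripper": 0.0854}, {"rotation": [0, 0, 0], "delta_pos": [0, 0, -0.03], "gripper": 0.0854}, {"rotation": [0, 0, 0], "delta_pos": [0, 0, 0], "gripper": 0.0854}, {"rotation": [0, 0, 0], "delta_pos": [0, 0, 0], "gripper": 0.0854}]}}

```text
t: 19.85
ee_pos: [0.5024, -0.0517, 0.3872]
eef_rot: [0.694, 0.72, 0.001, 0.002]
ft_force: [0.5, -0.0, -0.3]
width: 1.001
```

Run:
```python
from h import *
s,c=wcam();print(s["ee_pos"],s["ft_force"],s["t"])
cv2.imwrite("pics/w4.png",c["color"]);t=cams.read_camera("side");cv2.imwrite("pics/s4.png",t["color"])
```

```text
[ 0.50235525 -0.05166826  0.38724805] [ 0.47370233 -0.00984113 -0.27985718] 19.85
```

View pics/w4.png

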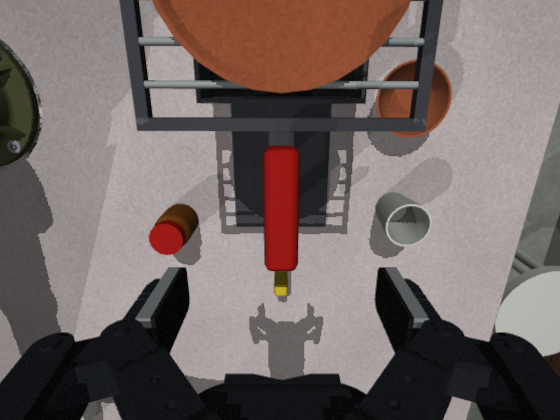

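View pics/s4.png

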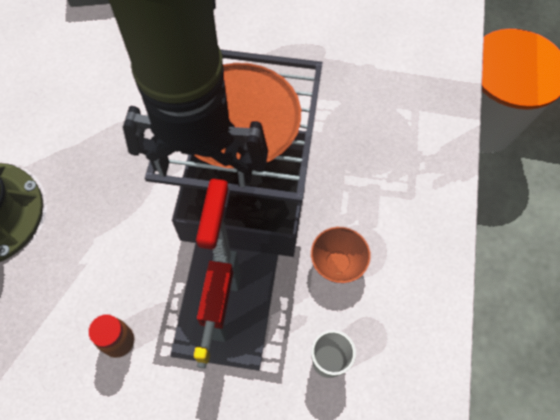

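Run:
```python
from h import *
s=status.observe();print(s["q"].round(3))
t=cams.read_camera("top")
print(ray(t,386.8,259))
for v in range(287,298): pass
```

```text
[ 0.79   0.009 -0.738  1.471  0.006  1.664  0.089]
(array([0.4757403 , 0.03423529, 0.98427532]), array([ 0.03669462, -0.29664035, -0.95428403]))
```

Call:
{"name": "apply_moves", "arguments": {"targets": [{"rotation": [0, 0, 0], "delta_pos": [-0.035, 0, 0], "gripper": 0.0}, {"rotation": [0, 0, 0], "delta_pos": [-0.035, 0, 0], "gripper": 0.0}, {"rotation": [0, 0, 0], "delta_pos": [-0.035, 0, 0], "gripper": 0.0}, {"rotation": [0, 0, 0], "delta_pos": [-0.035, 0, 0], "gripper": 0.0}, {"rotation": [0, 0, 0], "delta_pos": [-0.035, 0, 0], "gripper": 0.0}, {"rotation": [0, 0, 0], "delta_pos": [-0.035, 0, 0], "gripper": 0.0}, {"rotation": [0, 0, 0], "delta_pos": [0, 0, 0], "gripper": 0.0}, {"rotation": [0, 0, 0], "delta_pos": [0, 0, 0], "gripper": 0.0}]}}

```text
t: 20.67
ee_pos: [0.5077, -0.2644, 0.3826]
eef_rot: [0.696, 0.718, -0.0, -0.002]
ft_force: [0.2, 0.5, -0.5]
width: -0.003
```

Run:
```python
from h import *
s,c=wcam();im=c["color"];cv2.imwrite("pics/w5.png",im)
b,g,r=[im[...,i].astype(int) for i in range(3)]
m=((r>150)&(g>130)&(b<90)).astype(np.uint8);n,l,st,ce=cv2.connectedComponentsWithStats(m);print(st[1:],ce[1:])
for x,ct in zip(st[1:],ce[1:]):
    if x[4]>40: print(ct,plane(ray(c,*ct),.186))
```

```text
[[278 118  12  11 114]] [[282.9122807  122.80701754]]
[282.9122807  122.80701754] [ 0.50518374 -0.21435173  0.186     ]
```

View pics/w5.png

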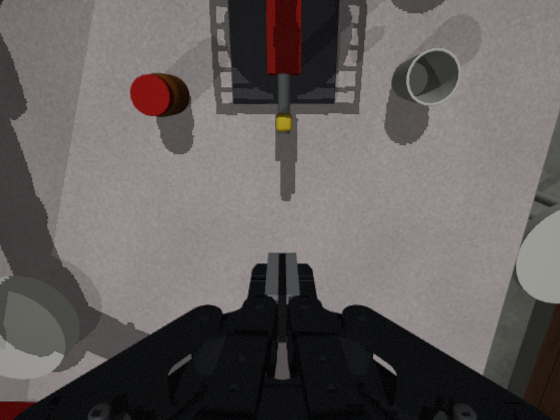

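Call:
{"name": "apply_moves", "arguments": {"targets": [{"rotation": [0, 0, 0.12], "delta_pos": [0, 0, 0], "gripper": 0.0}, {"rotation": [0, 0, 0.12], "delta_pos": [0, 0, 0], "gripper": 0.0}, {"rotation": [0, 0, 0.12], "delta_pos": [0, 0, 0], "gripper": 0.0}, {"rotation": [0, 0, 0.12], "delta_pos": [0, 0, 0], "gripper": 0.0}, {"rotation": [0, 0, 0.12], "delta_pos": [0, 0, 0], "gripper": 0.0}, {"rotation": [0, 0, 0.12], "delta_pos": [0, 0, 0], "gripper": 0.0}, {"rotation": [0, 0, 0.12], "delta_pos": [0, 0, 0], "gripper": 0.0}, {"rotation": [0, 0, 0.12], "delta_pos": [0, 0, 0], "gripper": 0.0}, {"rotation": [0, 0, 0.12], "delta_pos": [0, 0, 0], "gripper": 0.0}, {"rotation": [0, 0, 0.12], "delta_pos": [0, 0, 0], "gripper": 0.0}, {"rotation": [0, 0, 0.12], "delta_pos": [0, 0, 0], "gripper": 0.0}, {"rotation": [0, 0, 0.12], "delta_pos": [0, 0, 0], "gripper": 0.0}, {"rotation": [0, 0, 0.12], "delta_pos": [0, 0, 0], "gripper": 0.0}, {"rotation": [0, 0, 0], "delta_pos": [0, 0, 0], "gripper": 0.0}, {"rotation": [0, 0, 0], "delta_pos": [0, 0, 0], "gripper": 0.0}]}}

```text
t: 21.97
ee_pos: [0.5092, -0.26, 0.385]
eef_rot: [1.0, 0.026, -0.0, -0.0]
ft_force: [-0.5, -0.7, -0.4]
width: 0.001
```

Call:
{"name": "apply_moves", "arguments": {"targets": [{"rotation": [0, 0, 0.02], "delta_pos": [-0.0045, 0.01, 0], "gripper": 0.0}, {"rotation": [0, 0, 0], "delta_pos": [0, 0, 0.03], "gripper": 0.0}, {"rotation": [0, 0, 0], "delta_pos": [0, 0, 0.03], "gripper": 0.0}, {"rotation": [0, 0, 0], "delta_pos": [0, 0, 0.03], "gripper": 0.0}, {"rotation": [0, 0, 0], "delta_pos": [0, 0, 0.03], "gripper": 0.0}, {"rotation": [0, 0, 0], "delta_pos": [0, 0, 0.03], "gripper": 0.0}, {"rotation": [0, 0, 0], "delta_pos": [0, 0, 0.03], "gripper": 0.0}, {"rotation": [0, 0, 0], "delta_pos": [0, 0, 0.015], "gripper": 0.0}, {"rotation": [0, 0, 0], "delta_pos": [0, 0, 0.01], "gripper": 0.0}, {"rotation": [0, 0, 0], "delta_pos": [0, 0, 0.01], "gripper": 0.0}, {"rotation": [0, 0, 0], "delta_pos": [0, 0, 0.01], "gripper": 0.0}, {"rotation": [0, 0, 0], "delta_pos": [0, 0, 0], "gripper": 0.0}, {"rotation": [0, 0, 0], "delta_pos": [0, 0, 0], "gripper": 0.0}]}}

```text
t: 23.05
ee_pos: [0.5051, -0.2721, 0.1603]
eef_rot: [1.0, 0.014, 0.0, 0.0]
ft_force: [-0.5, 0.5, 0.5]
width: -0.002
```

Run:
```python
from h import *
t=cams.read_camera("side");cv2.imwrite("pics/s6.png",t["color"]);s,c=wcam();cv2.imwrite("pics/w6.png",c["color"]);print(s["ee_pos"],s["ft_force"])
```

```text
[ 0.50549885 -0.27219135  0.1608866 ] [-0.15396512  0.61186591 -0.12108004]
```

View pics/s6.png

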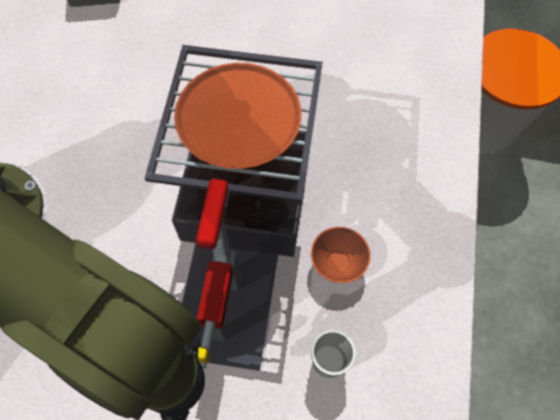

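View pics/w6.png

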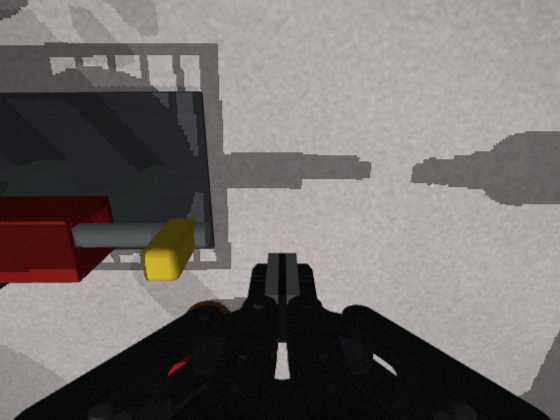

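Call:
{"name": "apply_moves", "arguments": {"targets": [{"rotation": [0, 0, 0], "delta_pos": [0, -0.01, 0], "gripper": 0.0}, {"rotation": [0, 0, 0], "delta_pos": [0, -0.01, 0], "gripper": 0.0}, {"rotation": [0, 0, 0], "delta_pos": [0, -0.01, 0], "gripper": 0.0}, {"rotation": [0, 0, 0], "delta_pos": [0, -0.005, 0], "gripper": 0.0}, {"rotation": [0, 0, 0], "delta_pos": [0, 0, 0], "gripper": 0.0}, {"rotation": [0, 0, 0], "delta_pos": [0, 0, 0], "gripper": 0.0}]}}

```text
t: 23.65
ee_pos: [0.5042, -0.2364, 0.1603]
eef_rot: [1.0, 0.014, 0.0, 0.0]
ft_force: [-0.6, -1.2, 0.3]
width: -0.001
```

Call:
{"name": "apply_moves", "arguments": {"targets": [{"rotation": [0, 0, 0], "delta_pos": [0, -0.004, 0], "gripper": 0.0}, {"rotation": [0, 0, 0], "delta_pos": [0, -0.004, 0], "gripper": 0.0}, {"rotation": [0, 0, 0], "delta_pos": [0, -0.004, 0], "gripper": 0.0}, {"rotation": [0, 0, 0], "delta_pos": [0, 0, 0], "gripper": 0.0}]}}

```text
t: 23.98
ee_pos: [0.5035, -0.225, 0.16]
eef_rot: [1.0, 0.013, -0.0, 0.0]
ft_force: [1.1, -1.1, -0.5]
width: -0.002
```

Call:
{"name": "apply_moves", "arguments": {"targets": [{"rotation": [0, 0, 0], "delta_pos": [0, -0.003, 0], "gripper": 0.0}, {"rotation": [0, 0, 0], "delta_pos": [0, -0.003, 0], "gripper": 0.0}, {"rotation": [0, 0, 0], "delta_pos": [0, 0, 0], "gripper": 0.0}]}}

```text
t: 24.23
ee_pos: [0.5033, -0.2187, 0.16]
eef_rot: [1.0, 0.013, -0.0, 0.0]
ft_force: [-0.5, -3.1, 0.2]
width: -0.002
```

Call:
{"name": "apply_moves", "arguments": {"targets": [{"rotation": [0, 0, 0], "delta_pos": [0, -0.003, 0], "gripper": 0.0}, {"rotation": [0, 0, 0], "delta_pos": [0, -0.003, 0], "gripper": 0.0}, {"rotation": [0, 0, 0], "delta_pos": [0, 0, 0], "gripper": 0.0}]}}

```text
t: 24.48
ee_pos: [0.5031, -0.2121, 0.1599]
eef_rot: [1.0, 0.014, -0.0, -0.0]
ft_force: [-1.0, -1.6, -0.2]
width: 0.003
```

Call:
{"name": "apply_moves", "arguments": {"targets": [{"rotation": [0, 0, 0], "delta_pos": [0, -0.002, 0], "gripper": 0.0}, {"rotation": [0, 0, 0], "delta_pos": [0, 0, 0], "gripper": 0.0}]}}

```text
t: 24.65
ee_pos: [0.503, -0.2105, 0.1599]
eef_rot: [1.0, 0.014, -0.0, -0.0]
ft_force: [-1.8, -2.5, -0.4]
width: 0.001
```

Call:
{"name": "apply_moves", "arguments": {"targets": [{"rotation": [0, 0, 0], "delta_pos": [0, -0.002, 0], "gripper": 0.0}, {"rotation": [0, 0, 0], "delta_pos": [0, 0, 0], "gripper": 0.0}]}}

```text
t: 24.82
ee_pos: [0.503, -0.2086, 0.1599]
eef_rot: [1.0, 0.014, -0.0, -0.0]
ft_force: [-2.1, -2.9, -0.5]
width: -0.002
```

Call:
{"name": "apply_moves", "arguments": {"targets": [{"rotation": [0, 0, 0], "delta_pos": [0, -0.002, 0], "gripper": 0.0}, {"rotation": [0, 0, 0], "delta_pos": [0, 0, 0], "gripper": 0.0}]}}

```text
t: 24.98
ee_pos: [0.5029, -0.2066, 0.1599]
eef_rot: [1.0, 0.014, -0.0, -0.0]
ft_force: [-2.6, -2.8, -0.8]
width: -0.002
```

Call:
{"name": "apply_moves", "arguments": {"targets": [{"rotation": [0, 0, 0], "delta_pos": [0, -0.002, 0], "gripper": 0.0}, {"rotation": [0, 0, 0], "delta_pos": [0, 0, 0], "gripper": 0.0}]}}

```text
t: 25.15
ee_pos: [0.5029, -0.2045, 0.1599]
eef_rot: [1.0, 0.014, -0.0, -0.0]
ft_force: [-2.2, -2.6, 0.4]
width: 0.0
```

Call:
{"name": "apply_moves", "arguments": {"targets": [{"rotation": [0, 0, 0], "delta_pos": [0, -0.002, 0], "gripper": 0.0}, {"rotation": [0, 0, 0], "delta_pos": [0, 0, 0], "gripper": 0.0}]}}

```text
t: 25.32
ee_pos: [0.503, -0.2044, 0.16]
eef_rot: [1.0, 0.013, 0.0, 0.001]
ft_force: [-0.9, -5.8, -0.8]
width: -0.003
```

Run:
```python
from h import *
s,c=wcam();cv2.imwrite("pics/w7.png",c["color"]);print(s["ee_pos"],s["ft_force"])
```

```text
[ 0.50297659 -0.20437732  0.16001119] [-0.9248274  -5.80634534 -0.79060641]
```

View pics/w7.png

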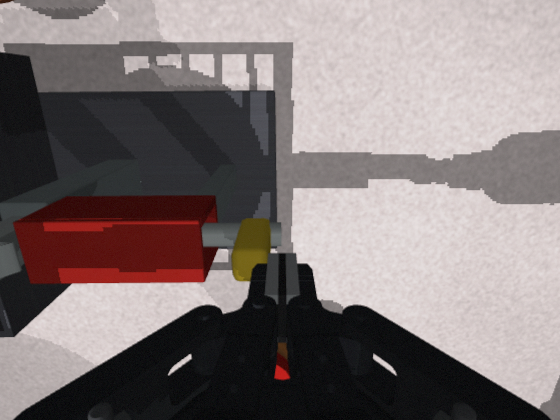

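Call:
{"name": "apply_moves", "arguments": {"targets": [{"rotation": [0, 0, 0], "delta_pos": [0, -0.002, 0], "gripper": 0.0}, {"rotation": [0, 0, 0], "delta_pos": [0, 0, 0], "gripper": 0.0}]}}

```text
t: 25.53
ee_pos: [0.503, -0.2043, 0.1601]
eef_rot: [1.0, 0.012, 0.001, 0.002]
ft_force: [-1.1, -9.7, -2.6]
width: -0.001
```

Call:
{"name": "apply_moves", "arguments": {"targets": [{"rotation": [0, 0, 0], "delta_pos": [0, -0.002, 0], "gripper": 0.0}, {"rotation": [0, 0, 0], "delta_pos": [0, 0, 0], "gripper": 0.0}]}}

```text
t: 25.7
ee_pos: [0.5029, -0.2042, 0.1601]
eef_rot: [1.0, 0.012, 0.001, 0.004]
ft_force: [-0.2, -12.7, -3.7]
width: -0.002
```

Hard stop reached. Backing off, then up and clear.

Call:
{"name": "apply_moves", "arguments": {"targets": [{"rotation": [0, 0, 0], "delta_pos": [0, 0.005, 0], "gripper": 0.0}, {"rotation": [0, 0, 0], "delta_pos": [0, 0.01, 0], "gripper": 0.0}, {"rotation": [0, 0, 0], "delta_pos": [0, 0.02, 0], "gripper": 0.0}, {"rotation": [0, 0, 0], "delta_pos": [0, 0.03, 0], "gripper": 0.0}, {"rotation": [0, 0, 0], "delta_pos": [0, 0.03, 0], "gripper": 0.0}, {"rotation": [0, 0, 0], "delta_pos": [0, 0, -0.03], "gripper": 0.0}, {"rotation": [0, 0, 0], "delta_pos": [0, 0, -0.03], "gripper": 0.0}, {"rotation": [0, 0, 0], "delta_pos": [0, 0, -0.03], "gripper": 0.0}, {"rotation": [0, 0, 0], "delta_pos": [0, 0.02, -0.03], "gripper": 0.0}, {"rotation": [0, 0, 0], "delta_pos": [0, 0.03, 0], "gripper": 0.0}, {"rotation": [0, 0, 0], "delta_pos": [0, 0.03, 0], "gripper": 0.0}, {"rotation": [0, 0, 0], "delta_pos": [0, 0.03, 0], "gripper": 0.0}, {"rotation": [0, 0, 0], "delta_pos": [0, 0, 0], "gripper": 0.0}, {"rotation": [0, 0, 0], "delta_pos": [0, 0, 0], "gripper": 0.0}, {"rotation": [0, 0, 0], "delta_pos": [0, 0, 0], "gripper": 0.0}]}}

```text
t: 26.95
ee_pos: [0.5095, -0.4024, 0.2797]
eef_rot: [1.0, 0.014, 0.001, -0.001]
ft_force: [0.2, -0.1, -0.1]
width: 0.001
```

Run:
```python
from h import *
s=status.observe();print(s["ee_pos"],s["ft_force"],s["t"])
t=cams.read_camera("top");d=cams.read_camera("side");cv2.imwrite("pics/t8.png",t["color"]);cv2.imwrite("pics/s8.png",d["color"])
for n,c in(("top",t),("side",d)):
    im=c["color"];b,g,r=[im[...,i].astype(int) for i in range(3)]
    m=((r>120)&(g>100)&(b<70)).astype(np.uint8);k,l,st,ce=cv2.connectedComponentsWithStats(m)
    for x,ct in zip(st[1:],ce[1:]):
        if x[4]>20: print(n,x,ct,plane(ray(c,*ct),.184))
```

```text
[ 0.50950025 -0.40237848  0.27973614] [ 0.23670054 -0.13450652 -0.08776633] 26.95
side [ 537   35   23   69 1323] [547.37414966  70.10884354] [1.00702998 0.39180519 0.184     ]
side [198 331  10  11  96] [202.71875    336.30208333] [ 0.50633515 -0.19172145  0.184     ]
```

View pics/t8.png

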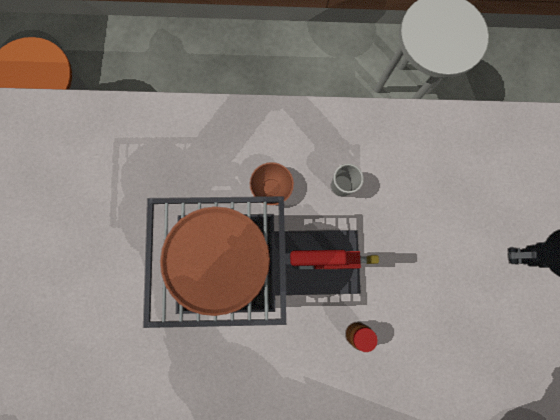

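View pics/s8.png

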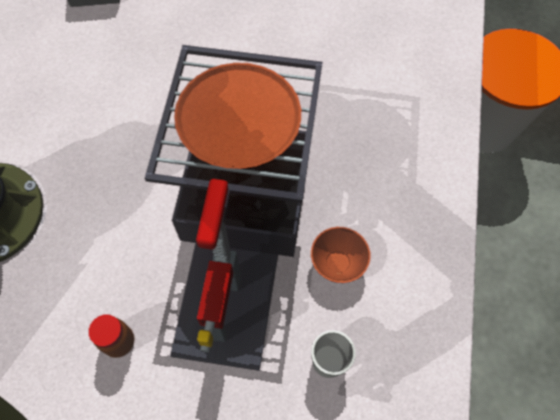

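Run:
```python
from rig import robot
print(robot.finish_job())
```

```text
the job is handed in; nothing more can be done
None
```

I raised the column exactly four clicks, let it down onto the pawl and let go. I then pushed the yellow bolt home and handed the job in after about 27 s of the 72 s allowed. The system gave no verdict.

**Lift:** Each click showed as a build-up of about 8 N that fell away, at lifts of about 12, 24, 46 and 68 mm. The column came to rest firmly at 68 mm above its start. That matches one of the four accepted results, 68 mm from a handle start height of 0.249 m.

**Start height:** My pictures disagreed on where the column started. They put the top of the handle anywhere from 0.249 to 0.263 m, so vision alone did not settle the starting notch. The closest picture (0.261 m) and the click spacing both point to 24 mm above the lowest notch.

**Letting down:** As I lowered it, the weight passed from the hand to the pawl. I pressed down lightly, with a few newtons at the wrist, before opening the gripper. The side picture afterwards showed the column still up.

**Bolt:** It slid at about 3 N until it stopped moving. The force then rose to about 13 N with no further travel, so I take that as the hard stop. Pictures put the knob's movement at about 23 to 25 mm, roughly what the drawn-out start of about 4 mm leaves. That is a coarse check, so the force is the better evidence.

**Rest of the scene:** In the last pictures the bowl, cup and jar look unmoved. The arm is clear, with wrist force near zero.

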